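# Load two key-fob blanks into a bench engraver

### The job

Load the bench engraver: slide its amber guard fully open, lay each wooden key-fob blank flat in the compartment that fits it, with its hole end seated in the V of the compartment and its square end held by the orange sprung jaw, then slide the guard fully shut. The jaws have to be pushed back with the fob's square end, so the fobs go in tilted, square end first. Leave the loose gear and chuck key where they lie.

Things in the scene. Friction and masses are not known exactly. Their poses are not given: they have to be found in the camera images.
- engraver: White bench engraver, fixed, 197 mm deep (x) and 350 mm wide (y), its rims 62 mm above the bench, with a grey housing behind (x 100 to 156 mm, 74 mm high, red stop button and grip up to 96 mm). Origin on the bench under the middle of the loading bay, the right-hand half (the left half, y 84 to 255 mm, is a closed deck); x to the back, y to the left along the guard's track, z up.
- bay (a point): Middle of the aluminium floor of the loading bay, 16 mm above the bench; axes as the engraver's. The bay is open at the top once the guard is away, inside x -86 to +86 and y -81 to +84 mm, its walls 46 mm above this floor. On the floor lie two compartments along y, with steel fences 10 mm high only at their ends; in their middle, fingers have room at both sides.
- long_jaw_face (a point): Top edge, middle, of the face of the front compartment's orange jaw, 10 mm above the bay floor; the jaw is 30 mm wide. A spring holds it 6 mm inside the place of the long fob's square end; it can be pushed 13 mm from rest to the right (-y of the engraver), 4 N at rest to 8 N at the end. A black block 14 mm high stands behind it.
- short_jaw_face (a point): The same for the back compartment's orange jaw, which can be pushed 13 mm to the left (+y of the engraver) and rests 6 mm inside the place of the short fob's square end.
- guard (a joint): Amber clear guard panel 188 x 164 x 4 mm over the bay, sliding along the engraver's y. 0 = fully shut, grows as it slides to the left (+y of the engraver), 0.164 m = fully open. Slight friction; it stays where it is left.
- guard_handle (a point): Middle of the top face of the guard's black finger pull, a bar 60 mm long (along the engraver's x), 12 mm wide (along y) and 20 mm high that stands on the guard near its right edge; its top is 77 mm above the bench, the guard's own top 57 mm (a 2 mm thick pad, 74 x 20 mm, lies under the bar).
- long_fob: Dark wooden key-fob blank, 100 x 36 x 14 mm, loose, lying flat. Origin at the middle of its underside, x along its length. The end at +x has both corners cut off at 45 degrees (10 mm) and an 8 mm hole; the end at -x is square.
- short_fob: Light wooden key-fob blank, 80 x 36 x 14 mm, otherwise like the long one: hole and cut corners at +x, square end at -x.
- long_fob_hole (a point): Centre of the long fob's hole, on its underside (34 mm from its origin along +x).
- short_fob_hole (a point): Centre of the short fob's hole, on its underside (24 mm from its origin along +x).
- long_seat (a point): Where the long fob's origin belongs, on the bay's floor in the front compartment (16 mm above the bench). The 45 degree V fences for the cut corners are at the left (+y of the engraver), the jaw is at the right between two side guides, 28 mm long, that leave 2.5 mm beside the fob. Axes as the engraver's.
- short_seat (a point): Where the short fob's origin belongs, on the bay's floor in the back compartment. Made like the front one but turned round: the V is at the right (-y of the engraver), the jaw at the left. Axes as the engraver's. A small engraving head is parked in the bay's back right corner, 8 to 32 mm over the floor, 30 mm or more behind this seat.
- long_seat_hole (a point): Where the long fob's hole belongs, 34 mm from long_seat towards the V (+y of the engraver).
- short_seat_hole (a point): Where the short fob's hole belongs, 24 mm from short_seat towards the V (-y of the engraver).
- gear: Plywood gear, 54 mm across, 6 mm thick, loose, lying to the right of the fobs; not part of the job. Origin under its middle.
- chuck_key: Steel drill-chuck key, 65 x 60 x 21 mm, loose, lying to the right of the fobs; not part of the job. Origin under its middle.

How it is judged:
By the outcome, as a careful person would: the job done as asked, in the order asked, and still so for the second after the job is handed in, with the robot touching nothing.
It also fails if it takes over 72 s, if anything falls off the work surface, if the arm or the gripper's body presses on something with over 40 N, if the wrist force passes 120 N, or if a joint passes its speed limit or range.

### The arm

A 6-joint arm with a two-finger parallel gripper is mounted at the origin on a cart in front of the work surface, level with it; the furniture and walls round the work are solid. World frame = base frame: x ahead of the robot, y to its left, z up, the work surface at z = 0. Lengths are in mm, angles in degrees, forces in N, time in s.
With the tool pointing down it reaches from about 350 to 850 mm from the base axis. Payload 8.1 kg.
Tool frame: the origin (TCP) lies on the centre line of the jaws, within the pads' length; the fingertips stand 14 mm ahead of it and the grasp point (between the pads) lies 5 mm behind it; z points along the fingers, y is the line along which they close (so a half turn about z gives the same grasp; the last joint's range is limited). The gripper opens to 85 mm and grips with 20 to 120 N. Pads are 22 mm wide; open, the fingers measure 114 mm over their backs; the gripper's body (76 mm by 85 mm) begins 54 mm behind the grasp point. The pads swing forward as they close: fully open they stand 13 mm farther back than shut.
Start: joints at [-79.378, 7.471, 85.268, -0, 87.261, -4.893], TCP at [160.522, -578.133, 245.292] pointing down, gripper open.
Joint ranges: [-169.43, 169.43], [-51.17, 129.36], [1.28, 143.12], [-76.62, 256.62], [0, 156.53], [-152.29, 152.29]. Speed limits (degrees/s): [136.94, 136.94, 159.86, 180, 180, 180].

### API

Orientations are given as [roll, pitch, yaw] about the fixed x, y, z axes, in that order (R = Rz(yaw) Ry(pitch) Rx(roll)).
In Python, from bench import sense, snapshot, camera_info, hand_in gives the robot as it stands. The module is installed in compiled form; this text tells all that it offers.
- The arm moves only by the tool apply_moves, never from a script. Its argument "deltas" is a list of rows, each a list of 7 numbers: the shift along the tool's x, y, z scaled (see below), then the turn, a rotation vector about the tool's x, y, z scaled (see below), then the opening, from 0 (shut) to 1 (fully open). In form: [[dx, dy, dz, ax, ay, az, claw], ...]. A call has 1 to 8 rows; each row shifts and turns the commanded pose from where the row before left it, along the tool's axes as they then stand; what a row does not reach is not made up. The controller multiplies each number of a shift by 0.03 m and each number of a turn by 0.08 rad. A row lasts 1/8 s, in which the tool goes at most 62.5 mm and 10.7 degrees, less where a joint would pass 70% of its speed; a pose out of reach is approached as far as the arm can. A call with a number of a shift or a turn outside -1 to 1 is refused whole. A call with a gripper value outside its range is refused whole. The fingers move at their own pace and stop on an object; "grip_force" is the grip in N (left out, the last holds). Time passes only in rows, so rows that do not move let the fingers close. It gives the time, the measured TCP pose, the force, the opening and the grip force at its end, in the units of the state.
- sense(): the state, without advancing time (a new reading comes with each control period).
- snapshot(name): name is "scene" or "top" or "wrist"; returns the picture (400x640x3 uint8, red, green, blue); there is no depth.
- camera_info(name): a dict with "vertical_fov" (degrees; the focal length in pixels is half the picture's height over the tangent of half this angle, whatever the lens; pixels are square), "cx", "cy" (the principal point, pixels), "origin" and "rotation" of the camera in the world; the wrist camera has in their place "tool_from_camera" (4x4, takes a point from camera to tool coordinates, whose origin is the TCP and whose axes are the flange's). Camera axes: x right, y up, looking along -z (the intrinsics and any distortion apply to the point x, -y, -z); pixel columns grow to the right and rows downward; lengths in mm; the calibration is good to about 2 mm. A picture is of the moment at which its call begins: read the wrist's pose just before it. camera_info takes no time and is no camera call.
- hand_in(): hands the job in; it is judged then, once.
The state is a dict: "time": time; "joint_pos": joint angles; "qd": joint speeds; "joint_efforts": joint torques, N m; "tool_pos": TCP position; "tcp_rot": TCP orientation; "ft_force": force on the tool from outside, world axes, zero at the start; "wrist_torque": the same for the moment, N m; "finger_gap": finger opening in mm; "grip_force": force on a finger pad.
Only numpy, scipy, OpenCV 4.12 (cv2) and the standard library are available. Lean on these libraries where they do the work, as an engineer would, in place of code of your own. Each camera call takes 0.05 s, during which the arm holds its last target. There are 200 camera calls.

## Working session

There is one attempt and no reset: what is moved stays moved. The work goes in short steps, Python scripts to look and compute and a tool call to move; the robot and the scene stay as the last step left them, time stands still between calls to the robot, and variables do not carry over. Pictures are saved under pics/ and viewed, at most 10 in all, crops included, and the job is handed in when it is done.

Besides the shell and the picture viewer there is one more tool, called after "Request:" as name([rows], argument=value, ...), one row to a line, values as JSON. apply_moves: Moves the arm, as the interface text tells. Its arguments: {"type":"object","properties":{"deltas":{"type":"array"},"grip_force":{"type":"number"}},"required":["deltas"]}

```bash
mkdir -p pics
python3 - <<'E'
from bench import *
import cv2
for n in ("scene","top"):
    cv2.imwrite(f"pics/{n}0.png",snapshot(n)[:,:,::-1])
    print(n,camera_info(n))
print(camera_info("wrist"));print(sense())
E
```

```text
scene {'vertical_fov': 49.617139827589355, 'cx': 318.6127093746127, 'cy': 194.22752853360782, 'origin': array([124.519815  , 582.90428142, 459.30557225]), 'rotation': array([  66.52081126,    0.47929185, -152.8685606 ])}
top {'vertical_fov': 54.80025504366979, 'cx': 319.8264334424193, 'cy': 200.8139118526757, 'origin': array([ 314.17877586, -143.54304844,  904.24035064]), 'rotation': array([ 13.94687451,   0.19321792, -91.3168911 ])}
{'vertical_fov': 66.74468596465724, 'cx': 321.81255739997687, 'cy': 192.8233745132211, 'tool_from_camera': array([[ 1.50415605e-03,  9.63024904e-01,  2.69408187e-01,
         6.79390626e+01],
       [ 9.99998677e-01, -1.61534630e-03,  1.91028527e-04,
        -1.16676635e-01],
       [ 6.19152747e-04,  2.69407543e-01, -9.63026060e-01,
        -1.28227844e+02],
       [ 0.00000000e+00,  0.00000000e+00,  0.00000000e+00,
         1.00000000e+00]])}
{'time': 0.1, 'joint_pos': array([-7.93778605e+01,  7.51157124e+00,  8.53236585e+01,  1.13754987e-03,
        8.72622240e+01, -4.89220081e+00]), 'qd': array([-0.03647406, -0.15742295, -0.19285306,  0.01753134,  0.01818097,
        0.01931298]), 'joint_efforts': array([ 1.61301279e-03, -5.70953321e+01, -5.01942158e+01, -5.24245615e-05,
        8.16751941e-03, -1.92623406e-05]), 'tool_pos': array([ 160.43602243, -577.65529437,  244.33514971]), 'tcp_rot': array([-1.79902998e+02, -9.44299615e-03,  1.55142771e+01]), 'ft_force': array([0.1555605 , 1.0429649 , 0.27734514]), 'wrist_torque': array([-0.00255856, -0.05682859, -0.02327885]), 'grip_force': 0.0, 'finger_gap': 85.89279230517072}
```

View pics/scene0.png

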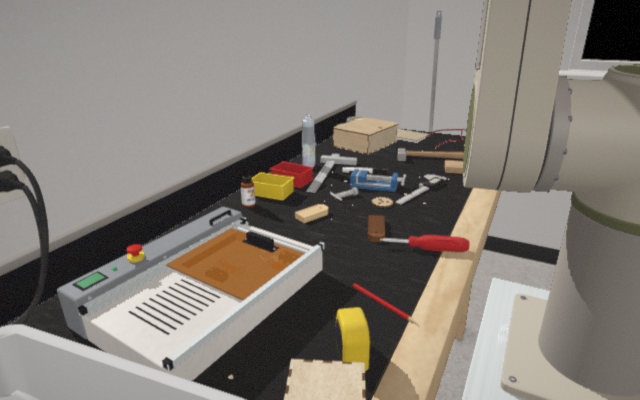

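View pics/top0.png

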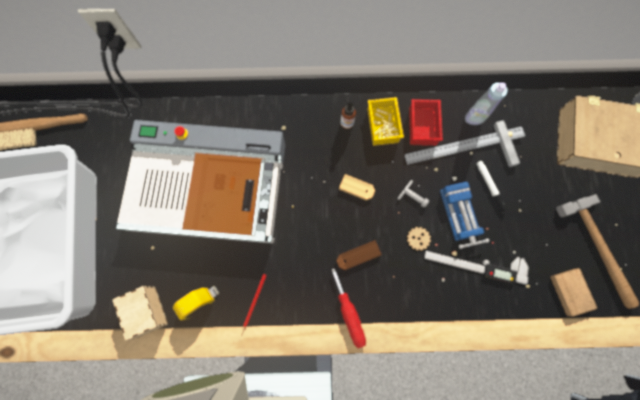

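```bash
cat > h.py <<'E'
import numpy as np, cv2
from scipy.spatial.transform import Rotation as R
from bench import sense, snapshot, camera_info, hand_in
def rot(e): return R.from_euler('xyz',e,degrees=True).as_matrix()
def cam(name,s=None):
    c=camera_info(name)
    if name=="wrist":
        T=np.array(c["tool_from_camera"]); s=s or sense(); Rt=rot(s["tcp_rot"])
        return c, Rt@T[:3,:3], Rt@T[:3,3]+s["tool_pos"]
    return c, rot(c["rotation"]), np.array(c["origin"])
def ray(C,px):
    c,Rc,o=C; f=200/np.tan(np.radians(c["vertical_fov"]/2))
    return o, Rc@np.array([(px[0]-c["cx"])/f,-(px[1]-c["cy"])/f,-1])
def atz(C,px,z):
    o,d=ray(C,px); return o+d*(z-o[2])/d[2]
def proj(C,P):
    c,Rc,o=C; f=200/np.tan(np.radians(c["vertical_fov"]/2)); p=Rc.T@(np.asarray(P,float)-o)
    return np.array([c["cx"]+f*p[0]/-p[2], c["cy"]-f*p[1]/-p[2]])
def tri(obs):
    A=np.zeros((3,3));b=np.zeros(3)
    for C,px in obs:
        o,d=ray(C,px);d=d/np.linalg.norm(d);M=np.eye(3)-np.outer(d,d);A+=M;b+=M@o
    return np.linalg.solve(A,b)
def goto(pos,eul,claw,s=None,P0=None,R0=None,n=None):
    """print rows from measured (or given) pose to target"""
    if P0 is None: s=s or sense();P0=s["tool_pos"];R0=rot(s["tcp_rot"])
    Rt=rot(eul); w=R.from_matrix(R0.T@Rt).as_rotvec(); d=np.asarray(pos,float)-P0
    k=n or int(np.ceil(max(np.abs(w).max()/.08, np.abs(R0.T@d).max()/30, np.linalg.norm(d)/60)-.02)) or 1
    Rc=R0.copy();st=R.from_rotvec(w/k).as_matrix();rows=[]
    for i in range(k):
        rows.append(np.round(np.r_[Rc.T@(d/k)/30,w/k/.08,claw],3).tolist()); Rc=Rc@st
    print(k,rows if k>0 and np.abs(w).max()>.005 else rows[:1]); return np.asarray(pos,float),Rt
E
python3 - <<'E'
from h import *
T=cam("top");S=cam("scene")
for n,a,b in [("handle",(248,195),(262,240)),("frontright rim",(272,241),(322,243)),("frontleft rim",(118,231),(168,362)),("long",(359,255),(376,226)),("short",(357,187),(312,212))]:
    print(n,tri([(T,a),(S,b)]).round(1),atz(T,a,62).round(1),atz(T,a,14).round(1))
im=cv2.imread("pics/top0.png")[100:280,110:450]; cv2.imwrite("pics/t1.png",cv2.resize(im,None,fx=2.35,fy=2.35,interpolation=cv2.INTER_CUBIC))
E
```

```text
handle [537.7  14.6  67.6] [540.7  16.4  62. ] [553.7  25.5  14. ]
frontright rim [437.2 -37.5  59.2] [435.1 -38.5  62. ] [441.9 -32.6  14. ]
frontleft rim [470.6 306.9  60. ] [465.3 302.   62. ] [473.9 327.4  14. ]
long [ 404.5 -233.2   10.4] [ 400.1 -227.8   62. ] [ 404.9 -232.6   14. ]
short [ 567.6 -236.4    8.9] [ 553.6 -230.6   62. ] [ 567.3 -235.5   14. ]
```

View pics/t1.png

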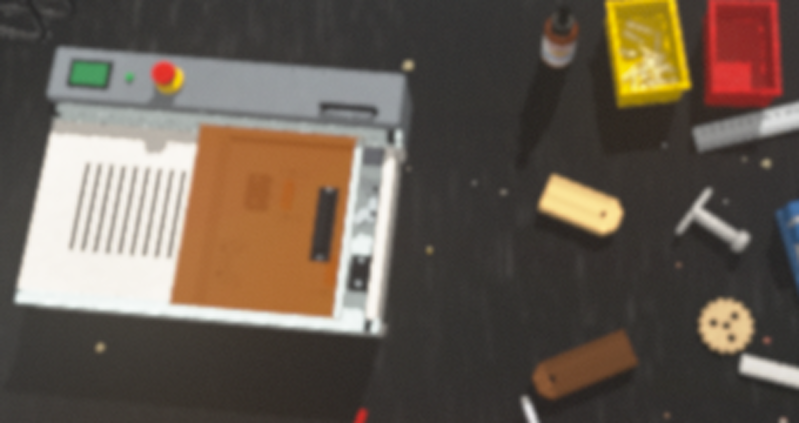

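Run:
```python
from h import *
P,Q=goto([500,-235,250],[180,0,-5],1)
goto([540,15,230],[180,0,-5],1,P0=P,R0=Q)
```

```text
14 [[0.997, -0.57, -0.012, -0.002, 0.0, 0.32, 1.0], [0.982, -0.595, -0.012, -0.002, 0.0, 0.32, 1.0], [0.967, -0.62, -0.012, -0.002, 0.0, 0.32, 1.0], [0.951, -0.645, -0.013, -0.002, 0.0, 0.32, 1.0], [0.934, -0.669, -0.013, -0.002, 0.0, 0.32, 1.0], [0.916, -0.692, -0.013, -0.002, 0.0, 0.32, 1.0], [0.898, -0.716, -0.013, -0.002, 0.0, 0.32, 1.0], [0.88, -0.738, -0.013, -0.002, 0.0, 0.32, 1.0], [0.861, -0.761, -0.013, -0.002, 0.0, 0.32, 1.0], [0.841, -0.782, -0.013, -0.002, 0.0, 0.32, 1.0], [0.821, -0.804, -0.013, -0.002, 0.0, 0.32, 1.0], [0.8, -0.824, -0.013, -0.002, 0.0, 0.32, 1.0], [0.778, -0.845, -0.013, -0.002, 0.0, 0.32, 1.0], [0.757, -0.864, -0.013, -0.002, 0.0, 0.32, 1.0]]
9 [[0.067, -0.935, 0.074, 0.0, 0.0, 0.0, 1.0]]
```

Request:
apply_moves([
  [1, -0.57, 0, 0, 0, 0.32, 1],
  [0.98, -0.6, 0, 0, 0, 0.32, 1],
  [0.97, -0.62, 0, 0, 0, 0.32, 1],
  [0.95, -0.65, 0, 0, 0, 0.32, 1],
  [0.93, -0.67, 0, 0, 0, 0.32, 1],
  [0.92, -0.69, 0, 0, 0, 0.32, 1],
  [0.9, -0.72, 0, 0, 0, 0.32, 1],
  [0.88, -0.74, 0, 0, 0, 0.32, 1],
])

```text
time: 1.1
tool_pos: [355.1, -380.8, 244.8]
tcp_rot: [-180.0, 0.0, 3.7]
ft_force: [0.3, 0.1, -0.2]
finger_gap: 85.4
grip_force: 0.0
```

Request:
apply_moves([
  [0.86, -0.76, 0, 0, 0, 0.32, 1],
  [0.84, -0.78, 0, 0, 0, 0.32, 1],
  [0.82, -0.8, 0, 0, 0, 0.32, 1],
  [0.8, -0.82, 0, 0, 0, 0.32, 1],
  [0.78, -0.85, 0, 0, 0, 0.32, 1],
  [0.76, -0.86, 0, 0, 0, 0.32, 1],
  [0, 0, 0, 0, 0, 0, 1],
])

```text
time: 1.98
tool_pos: [501.2, -233.5, 244.7]
tcp_rot: [-179.9, 0.0, -4.9]
ft_force: [-0.1, -0.5, -0.2]
finger_gap: 85.2
grip_force: 0.0
```

Run:
```python
from h import *
s=sense();cv2.imwrite("pics/w1.png",snapshot("wrist")[:,:,::-1])
print(s["tool_pos"],s["tcp_rot"],s["time"],s["joint_pos"],s["qd"])
import pickle;pickle.dump(s,open("w1.pkl","wb"))
```

```text
[ 501.19744313 -233.54019939  244.66456435] [-1.79947212e+02  4.06968325e-02 -4.86127241e+00] 1.975 [-3.03160631e+01  2.63712993e-01  9.28670288e+01  3.02159849e-02
  8.69286932e+01  6.45435935e+01] [-2.53800464 -0.72868279  0.89057168 -1.18382722  0.23170446 -2.50142794]
```

Request:
apply_moves([
  [0.07, -0.94, 0.08, 0, 0, 0, 1],
  [0.07, -0.94, 0.08, 0, 0, 0, 1],
  [0.07, -0.94, 0.08, 0, 0, 0, 1],
  [0.07, -0.94, 0.08, 0, 0, 0, 1],
  [0.07, -0.94, 0.08, 0, 0, 0, 1],
  [0.07, -0.94, 0.08, 0, 0, 0, 1],
  [0.07, -0.94, 0.08, 0, 0, 0, 1],
  [0, 0, 0, 0, 0, 0, 1],
])

```text
time: 3.02
tool_pos: [531.7, -39.4, 228.0]
tcp_rot: [-180.0, 0.1, -4.9]
ft_force: [0.8, -0.2, -0.6]
finger_gap: 85.5
grip_force: 0.0
```

Run:
```python
from h import *
s=sense();cv2.imwrite("pics/w2.png",snapshot("wrist")[:,:,::-1])
print(s["tool_pos"],s["tcp_rot"],s["time"],s["joint_pos"],s["qd"])
import pickle;pickle.dump(s,open("w2.pkl","wb"))
```

```text
[531.70909057 -39.44995083 228.01921933] [-1.79995094e+02  5.46569534e-02 -4.92864995e+00] 3.025 [-9.75402140e+00 -2.35828283e+00  9.71978307e+01  2.91945311e-04
  8.52153281e+01  8.51746064e+01] [-1.99872404 -0.13778001 -0.29380383 -0.97187971  0.05413384 -1.31419623]
```

View pics/w1.png

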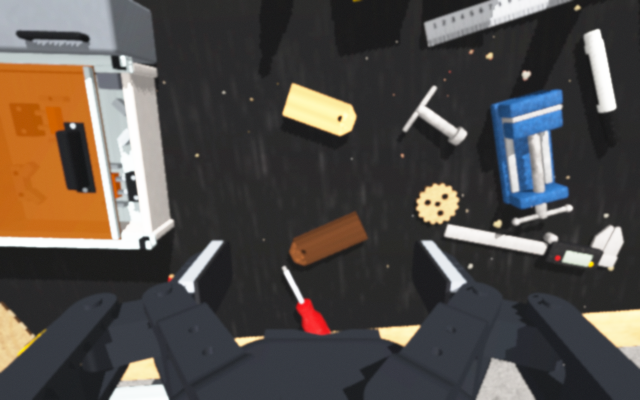

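View pics/w2.png

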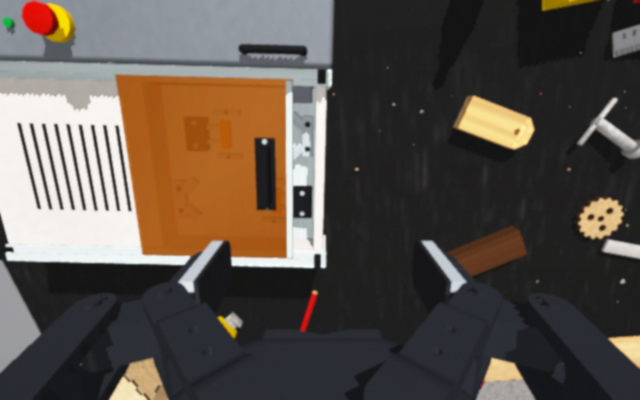

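```bash
cat > fob.py <<'E'
from h import *
import pickle
from scipy.optimize import minimize
def prism(L,x,y,yaw,z):
    h=L/2; o=np.array([[-h,-18],[h-10,-18],[h,-8],[h,8],[h-10,18],[-h,18]])
    c,s=np.cos(yaw),np.sin(yaw); xy=o@np.array([[c,s],[-s,c]])+[x,y]
    return np.vstack([np.c_[xy,np.full(6,z)],np.c_[xy,np.full(6,z+14)]])
def mask(im,seed,kind):
    hsv=cv2.cvtColor(im,cv2.COLOR_BGR2HSV)
    lo,hi=((8,40,140),(35,255,255)) if kind=="short" else ((3,60,35),(22,255,200))
    m=cv2.inRange(hsv,lo,hi); m=cv2.morphologyEx(m,cv2.MORPH_CLOSE,np.ones((5,5)))
    _,l=cv2.connectedComponents(m); w=l[seed[1]-3:seed[1]+4,seed[0]-3:seed[0]+4]; return l==np.bincount(w[w>0]).argmax()
def cost(p,L,views,z=None):
    P=prism(L,p[0],p[1],p[2],p[3] if z is None else z); t=0
    for C,m in views:
        q=np.array([proj(C,a) for a in P]); h=cv2.convexHull((q*16).round().astype(np.int32))
        g=np.zeros((1600//4,2560//4),np.uint8); cv2.fillConvexPoly(g,h,1,shift=4,lineType=8)
        t+=1-(m&(g>0)).sum()/(m|(g>0)).sum()
    return t
def fit(L,views,p0,z=None):
    s=np.array([[0,0,0,0],[8,0,0,0],[0,8,0,0],[0,0,.2,0],[0,0,0,8]]); p0=np.array(p0,float); n=4 if z is None else 3
    for _ in range(3):
        r=minimize(cost,p0[:n],args=(L,views,z),method="Nelder-Mead",options=dict(initial_simplex=(p0+s)[:n+1,:n],xatol=.02,fatol=1e-5)); p0=np.r_[r.x,p0[n:]]
    return r
E
python3 - <<'E'
from fob import *
V={}
for n in("w1","w2"): V[n]=(cam("wrist",pickle.load(open(n+".pkl","rb"))),cv2.imread(f"pics/{n}.png"))
V["top"]=(cam("top"),cv2.imread("pics/top0.png"))
for k,L,seeds,p0 in (("long",100,dict(w1=(330,240),w2=(500,252),top=(359,256)),(404,-233,2.9,0)),("short",80,dict(w1=(318,108),w2=(490,122),top=(355,186)),(567,-236,-1.9,0))):
    M={n:(V[n][0],mask(V[n][1],seeds[n],k)) for n in V}
    print(k,{n:int(m[1].sum()) for n,m in M.items()})
    yaws=(2.0,) if k=="long" else (-2.0,)
    for sub in (("w1","top"),("w1",),("top",),("w1","w2","top") if k=="short" else ("w1","top")):
        best=None
        for y in (1.1,1.5,1.9,-1.9,-1.5,-1.1):
            r=fit(L,[M[n] for n in sub],(p0[0],p0[1],y,0),None if len(sub)>1 else 0)
            if best is None or r.fun<best.fun: best=r
        print(sub,best.x.round(2),np.degrees(best.x[2]).round(1),round(best.fun,3))
T=V["w2"][0]
h=tri([(V["w1"][0],(71,157)),(T,(264,174))]);print("handle",h)
for n,a in (("handle",(264,174)),):print(n,atz(T,a,77))
for n,a in (("FR",(326,266)),("BR",(331,70)),("FL",(5,258))):print(n,atz(T,a,62))
E
```

```text
long {'w1': 2494, 'w2': 2332, 'top': 845}
('w1', 'top') [ 404.57 -230.91    1.94    5.22] 111.0 0.138
('w1',) [ 402.56 -231.04    1.92] 110.0 0.057
('top',) [ 404.78 -229.26    1.95] 111.9 0.104
('w1', 'top') [ 404.57 -230.91    1.94    5.22] 111.0 0.138
short {'w1': 2397, 'w2': 2554, 'top': 554}
('w1', 'top') [ 565.92 -236.4    -2.     10.75] -114.3 0.072
('w1',) [ 565.52 -236.8    -1.99] -113.8 0.03
('top',) [ 568.84 -236.     -1.99] -114.0 0.028
('w1', 'w2', 'top') [ 565.66 -236.56   -1.99    5.92] -114.0 0.165
handle [542.63871058  15.49705661  70.41984533]
handle [544.20287556  14.04271564  77.        ]
FR [434.99945631 -35.70404668  62.        ]
BR [631.31846436 -56.13148925  62.        ]
FL [473.44531968 306.33613004  62.        ]
```

Run:
```python
from h import *
print(sense()["tool_pos"])
P,Q=goto([543.5,14.5,120],[180,0,-6],.5)
P,Q=goto([543.5,14.5,76],[180,0,-6],.5,P0=P,R0=Q)
```

```text
[531.72605369 -40.39630271 228.1918412 ]
4 [[0.059, -0.465, 0.901, 0.002, 0.002, 0.056, 0.5], [0.057, -0.465, 0.901, 0.002, 0.002, 0.056, 0.5], [0.054, -0.465, 0.901, 0.002, 0.002, 0.056, 0.5], [0.052, -0.465, 0.902, 0.002, 0.002, 0.056, 0.5]]
2 [[0.0, -0.0, 0.733, 0.0, 0.0, 0.0, 0.5]]
```

Request:
apply_moves([
  [0.06, -0.465, 0.9, 0, 0, 0.06, 0.5],
  [0.06, -0.465, 0.9, 0, 0, 0.06, 0.5],
  [0.05, -0.465, 0.9, 0, 0, 0.06, 0.5],
  [0.05, -0.465, 0.9, 0, 0, 0.06, 0.5],
  [0, 0, 0, 0, 0, 0, 0.5],
  [0, 0, 0.73, 0, 0, 0, 0.5],
  [0, 0, 0.73, 0, 0, 0, 0.5],
  [0, 0, 0, 0, 0, 0, 0.5],
])

```text
time: 4.08
tool_pos: [543.2, 13.6, 76.4]
tcp_rot: [180.0, 0.1, -6.2]
ft_force: [-0.1, -0.0, -0.3]
finger_gap: 43.0
grip_force: 0.0
```

Request:
apply_moves([
  [0, 0, 0, 0, 0, 0, 0],
  [0, 0, 0, 0, 0, 0, 0],
  [0, 0, 0, 0, 0, 0, 0],
  [0, 0, 0, 0, 0, 0, 0],
], grip_force=40)

```text
time: 4.58
tool_pos: [545.3, 14.5, 78.7]
tcp_rot: [180.0, -0.2, -6.1]
ft_force: [-2.2, -2.4, 7.1]
finger_gap: 10.3
grip_force: 40.8
```

Request:
apply_moves([
  [0, -0.4, -0.08, 0, 0, 0, 0],
  [0, -0.8, 0, 0, 0, 0, 0],
  [0, -0.8, 0, 0, 0, 0, 0],
  [0, -0.8, 0, 0, 0, 0, 0],
  [0, -0.8, 0, 0, 0, 0, 0],
  [0, -0.2, 0, 0, 0, 0, 0],
  [0, 0, 0, 0, 0, 0, 0],
])

```text
time: 5.45
tool_pos: [557.9, 128.7, 78.9]
tcp_rot: [-180.0, -0.2, -6.1]
ft_force: [12.2, 1.3, -14.1]
finger_gap: 10.6
grip_force: 40.6
```

Request:
apply_moves([
  [0, -0.2, 0, 0, 0, 0, 0],
  [0, -0.2, 0, 0, 0, 0, 0],
  [0, 0, 0, 0, 0, 0, 0],
])

```text
time: 5.82
tool_pos: [559.1, 140.1, 78.9]
tcp_rot: [-180.0, -0.2, -6.1]
ft_force: [11.8, 0.2, -14.0]
finger_gap: 11.0
grip_force: 40.6
```

Request:
apply_moves([
  [0, -0.15, 0, 0, 0, 0, 0],
  [0, 0, 0, 0, 0, 0, 0],
])

```text
time: 6.08
tool_pos: [559.6, 144.3, 78.9]
tcp_rot: [180.0, -0.2, -6.1]
ft_force: [12.2, -0.8, -14.2]
finger_gap: 10.7
grip_force: 40.7
```

Request:
apply_moves([
  [0, -0.15, 0, 0, 0, 0, 0],
  [0, -0.1, 0, 0, 0, 0, 0],
  [0, 0, 0, 0, 0, 0, 0],
])

```text
time: 6.45
tool_pos: [560.4, 151.6, 78.9]
tcp_rot: [180.0, -0.2, -6.1]
ft_force: [12.6, -1.6, -14.1]
finger_gap: 10.9
grip_force: 40.7
```

Request:
apply_moves([
  [0, -0.1, 0, 0, 0, 0, 0],
  [0, 0, 0, 0, 0, 0, 0],
])

```text
time: 6.7
tool_pos: [560.7, 154.5, 78.9]
tcp_rot: [180.0, -0.2, -6.1]
ft_force: [11.8, -1.6, -13.0]
finger_gap: 10.8
grip_force: 40.7
```

Request:
apply_moves([
  [0, -0.2, 0, 0, 0, 0, 0],
  [0, 0, 0, 0, 0, 0, 0],
])

```text
time: 6.95
tool_pos: [561.0, 156.7, 78.8]
tcp_rot: [179.6, -0.1, -6.2]
ft_force: [7.1, -19.4, -7.5]
finger_gap: 10.9
grip_force: 41.7
```

Request:
apply_moves([
  [0, -0.15, 0, 0, 0, 0, 0],
  [0, 0, 0, 0, 0, 0, 0],
])

```text
time: 7.2
tool_pos: [561.1, 157.0, 78.8]
tcp_rot: [179.2, -0.1, -6.2]
ft_force: [2.8, -39.3, -0.1]
finger_gap: 10.8
grip_force: 42.5
```

Request:
apply_moves([
  [0, -0.1, 0, 0, 0, 0, 0],
  [0, 0, 0, 0, 0, 0, 0],
])

```text
time: 7.45
tool_pos: [561.1, 157.2, 78.8]
tcp_rot: [179.0, -0.0, -6.3]
ft_force: [0.0, -50.9, 3.2]
finger_gap: 10.6
grip_force: 43.2
```

Request:
apply_moves([
  [0, 0.25, 0, 0, 0, 0, 0.5],
  [0, 0, 0, 0, 0, 0, 0.5],
  [0, 0, 0, 0, 0, 0, 0.6],
  [0, 0, -0.9, 0, 0, 0, 0.6],
  [0, 0, -1, 0, 0, 0, 0.6],
  [0, 0.2, -1, 0, 0, 0, 0.6],
  [0, 0.3, -1, 0, 0, 0, 0.6],
  [0, 0, 0, 0, 0, 0, 0.6],
])

```text
time: 8.45
tool_pos: [560.0, 147.0, 199.7]
tcp_rot: [-179.9, -0.3, -6.1]
ft_force: [-0.3, 0.3, -0.3]
finger_gap: 51.5
grip_force: 0.0
```

Run:
```python
from h import *
s=sense();cv2.imwrite("pics/w3.png",snapshot("wrist")[:,:,::-1])
print(s["tool_pos"],s["tcp_rot"],s["time"],s["ft_force"],s["qd"].round(1))
import pickle;pickle.dump(s,open("w3.pkl","wb"))
```

```text
[559.97624546 147.04243881 199.73678869] [-179.89291973   -0.34478975   -6.07353395] 8.45 [-0.3432039   0.2764633  -0.29762333] [ 0.4  2.1  2.8  0.3 -1.6  0.5]
```

Request:
apply_moves([
  [-0.1, 0.95, -0.1, 0, 0, 0, 0.8],
  [-0.1, 0.95, -0.1, 0, 0, 0, 0.8],
  [0, 0.95, 0, 0, 0, 0, 0.8],
  [0, 0.95, 0, 0, 0, 0, 0.8],
  [0, 0, 0, 0, 0, 0, 0.8],
  [0, 0, 0, 0, 0, 0, 0.8],
])

```text
time: 9.25
tool_pos: [539.6, 34.3, 201.0]
tcp_rot: [-180.0, 0.1, -6.1]
ft_force: [-0.3, -0.2, 0.5]
finger_gap: 68.3
grip_force: 0.0
```

Run:
```python
from h import *
s=sense();im=snapshot("wrist")[:,:,::-1];cv2.imwrite("pics/w4.png",im)
print(s["tool_pos"],s["tcp_rot"],s["time"],s["ft_force"],s["qd"].round(1))
import pickle;pickle.dump(s,open("w4.pkl","wb"))
a=cv2.imread("pics/w3.png")[20:320,300:640]; b=im[20:320,160:500]
cv2.imwrite("pics/w34.png",np.hstack([a,b]).repeat(1,0))
cv2.imwrite("pics/w4c.png",cv2.resize(im[30:330,150:550],None,fx=2,fy=2,interpolation=cv2.INTER_CUBIC))
```

```text
[539.57964888  34.28690202 201.03447674] [-1.79975835e+02  8.89203117e-02 -6.10577610e+00] 9.25 [-0.32542367 -0.17700185  0.45376324] [ 0.7 -0.  -0.5 -0.1  0.2 -0. ]
```

View pics/w4c.png

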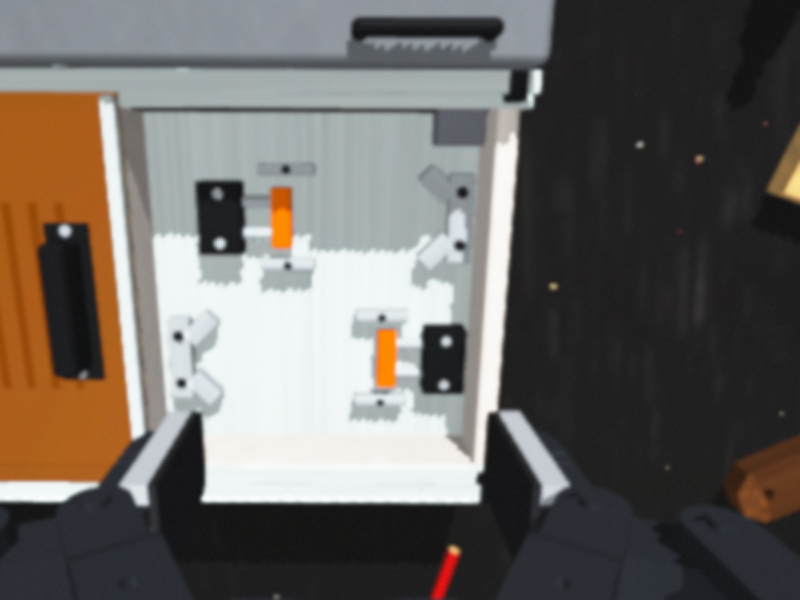

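Run:
```python
from h import *
import pickle
o=np.array([543,48.5,0]);yaw=np.radians(-6.15)
E=np.array([[np.cos(yaw),-np.sin(yaw),0],[np.sin(yaw),np.cos(yaw),0],[0,0,1]])
pts={}
for n in("w3","w4"):
    C=cam("wrist",pickle.load(open(n+".pkl","rb")));im=cv2.imread(f"pics/{n}.png")
    m=cv2.inRange(cv2.cvtColor(im,cv2.COLOR_BGR2HSV),(5,200,150),(22,255,255));m[:, :200 if n=="w4" else 320]=0
    k,l,st,ce=cv2.connectedComponentsWithStats(m)
    for i in range(1,k):
        if 100<st[i,4]<1500:
            r=cv2.minAreaRect(np.argwhere(l==i)[:,::-1].astype(np.float32)); b=cv2.boxPoints(r); cb=b.mean(0)
            ex=[(b[np.argsort(b[:,0])[:2]].mean(0)),(b[np.argsort(b[:,0])[2:]].mean(0))]
            print(n,st[i,:],ce[i].round(1),r)
            for s,e in zip("LR",ex):
                e=e+(-.5 if s=="L" else .5,0); w=atz(C,e,26); print("  ",s,e.round(1),w.round(1),(E.T@(w-o)).round(1)); pts.setdefault((round(0) if cb[1]<170 else 1,s),[]).append((C,e))
for k,v in pts.items(): 
    if len(v)==2: w=tri(v);print(k,w.round(1),(E.T@(w-o)).round(1))
C=cam("wrist",pickle.load(open("w4.pkl","rb")))
f=lambda c,z:(E.T@(atz(C,(150+c[0]/2,30+c[1]/2),z)-o)).round(1)
print("guides long",f((381,318),26),f((380,398),26),"short",f((286,169),26),f((288,264),26))
print("V long",f((180,335),26),f((182,382),26),"V short",f((463,192),26),f((459,245),26))
print("bay wall L/R top",f((118,250),62),f((495,250),62),"front rim",f((300,500),62),"back", f((300,68),62))
print("handle", (E.T@(np.array([561.,156.9,77])-o)))
```

```text
w3 [400 135  11  28 250] [404.8 148.4] ((404.56036376953125, 148.47415161132812), (9.512968063354492, 27.540630340576172), 3.3664608001708984)
   L [399.3 148.2] [582.2  67.8  26. ] [36.9 23.4 26. ]
   R [409.8 148.8] [580.6  57.5  26. ] [36.4 13.  26. ]
w3 [444 205  12  27 265] [449.6 217.8] ((449.7388916015625, 217.9692840576172), (10.22360897064209, 26.75664520263672), 6.709836483001709)
   L [444.2 217.4] [504.5  23.5  26. ] [-35.6 -29.   26. ]
   R [455.3 218.6] [501.9  11.8  26. ] [-36.9 -40.9  26. ]
w4 [ 200  111   14  157 1098] [204.4 208.1] ((206.5, 189.0), (156.0, 13.0), 90.0)
   L [199.5 189. ] [539.7 161.6  26. ] [-15.4 112.1  26. ]
   R [213.5 189. ] [538.2 147.2  26. ] [-15.3  97.6  26. ]
w4 [286 125   9  28 237] [290.3 138.2] ((290.0, 138.5), (27.0, 8.0), 90.0)
   L [285.5 138.5] [581.6  66.1  26. ] [36.5 21.6 26. ]
   R [294.5 138.5] [580.7  57.2  26. ] [36.5 12.7 26. ]
w4 [339 196   8  27 213] [342.5 208.9] ((342.5, 209.0), (26.0, 7.0), 90.0)
   L [338.5 209. ] [503.   20.6  26. ] [-36.8 -32.   26. ]
   R [346.5 209. ] [502.1  12.2  26. ] [-36.8 -40.4  26. ]
(0, 'L') [581.3  66.7  21.1] [36.2 22.2 21.1]
(0, 'R') [580.6  57.3  25.4] [36.4 12.8 25.4]
guides long [-15.  -33.7  26. ] [-59.4 -34.   26. ] short [59.5 13.7 26. ] [13.1 13.7 26. ]
V long [-24.4  70.9  26. ] [-50.6  71.6  26. ] V short [ 48.8 -72.5  26. ] [ 22.9 -72.   26. ]
bay wall L/R top [25.4 85.3 62. ] [ 25.9 -81.1  62. ] front rim [-99.1   7.1  62. ] back [100.2   3.7  62. ]
handle [  6.28332482 109.70451144  77.        ]
```

Run:
```python
from h import *
P,Q=goto([403.5,-231,130],[180,0,111],.8,n=26)
```

```text
26 [[-0.137, 0.357, 0.091, -0.001, 0.0, -0.982, 0.8], [-0.165, 0.345, 0.091, -0.001, 0.0, -0.982, 0.8], [-0.192, 0.331, 0.091, -0.001, 0.0, -0.982, 0.8], [-0.217, 0.315, 0.091, -0.001, 0.0, -0.982, 0.8], [-0.241, 0.297, 0.091, -0.001, 0.0, -0.982, 0.8], [-0.264, 0.277, 0.091, -0.001, 0.0, -0.982, 0.8], [-0.285, 0.256, 0.091, -0.001, 0.0, -0.982, 0.8], [-0.304, 0.232, 0.092, -0.001, 0.0, -0.982, 0.8], [-0.321, 0.208, 0.092, -0.001, 0.0, -0.982, 0.8], [-0.336, 0.182, 0.092, -0.001, 0.0, -0.982, 0.8], [-0.35, 0.155, 0.092, -0.001, 0.0, -0.982, 0.8], [-0.361, 0.127, 0.092, -0.001, 0.0, -0.982, 0.8], [-0.37, 0.098, 0.092, -0.001, 0.0, -0.982, 0.8], [-0.376, 0.069, 0.092, -0.001, 0.0, -0.982, 0.8], [-0.38, 0.039, 0.092, -0.001, 0.0, -0.982, 0.8], [-0.382, 0.009, 0.092, -0.001, 0.0, -0.982, 0.8], [-0.382, -0.021, 0.092, -0.001, 0.0, -0.982, 0.8], [-0.379, -0.051, 0.092, -0.001, 0.0, -0.982, 0.8], [-0.374, -0.08, 0.091, -0.001, 0.0, -0.982, 0.8], [-0.367, -0.109, 0.091, -0.001, 0.0, -0.982, 0.8], [-0.357, -0.138, 0.091, -0.001, 0.0, -0.982, 0.8], [-0.345, -0.166, 0.091, -0.001, 0.0, -0.982, 0.8], [-0.331, -0.192, 0.091, -0.001, 0.0, -0.982, 0.8], [-0.315, -0.217, 0.091, -0.001, 0.0, -0.982, 0.8], [-0.297, -0.242, 0.091, -0.001, 0.0, -0.982, 0.8], [-0.277, -0.264, 0.091, -0.001, 0.0, -0.982, 0.8]]
```

Request:
apply_moves([
  [-0.14, 0.36, 0, 0, 0, -0.98, 0.8],
  [-0.17, 0.35, 0, 0, 0, -0.98, 0.8],
  [-0.19, 0.33, 0, 0, 0, -0.98, 0.8],
  [-0.22, 0.32, 0, 0, 0, -0.98, 0.8],
  [-0.24, 0.3, 0.1, 0, 0, -0.98, 0.8],
  [-0.26, 0.28, 0.1, 0, 0, -0.98, 0.8],
  [-0.29, 0.26, 0.1, 0, 0, -0.98, 0.8],
  [-0.3, 0.23, 0.1, 0, 0, -0.98, 0.8],
])

```text
time: 10.3
tool_pos: [497.9, -47.9, 189.7]
tcp_rot: [-180.0, 0.0, 30.1]
ft_force: [-0.5, 0.5, 0.6]
finger_gap: 68.5
grip_force: 0.0
```

Request:
apply_moves([
  [-0.32, 0.21, 0.1, 0, 0, -0.98, 0.8],
  [-0.34, 0.18, 0.1, 0, 0, -0.98, 0.8],
  [-0.35, 0.16, 0.1, 0, 0, -0.98, 0.8],
  [-0.36, 0.13, 0.1, 0, 0, -0.98, 0.8],
  [-0.37, 0.1, 0.1, 0, 0, -0.98, 0.8],
  [-0.38, 0.07, 0.1, 0, 0, -0.98, 0.8],
  [-0.38, 0.04, 0.1, 0, 0, -0.98, 0.8],
  [-0.38, 0.01, 0.1, 0, 0, -0.98, 0.8],
])

```text
time: 11.3
tool_pos: [456.1, -129.9, 165.8]
tcp_rot: [-180.0, -0.0, 66.0]
ft_force: [-0.9, -0.1, 0.9]
finger_gap: 68.0
grip_force: 0.0
```

Request:
apply_moves([
  [-0.38, -0.02, 0.1, 0, 0, -0.98, 0.8],
  [-0.38, -0.05, 0.1, 0, 0, -0.98, 0.8],
  [-0.37, -0.08, 0.1, 0, 0, -0.98, 0.8],
  [-0.37, -0.11, 0.1, 0, 0, -0.98, 0.8],
  [-0.36, -0.14, 0.1, 0, 0, -0.98, 0.8],
  [-0.35, -0.17, 0.1, 0, 0, -0.98, 0.8],
  [-0.33, -0.19, 0.1, 0, 0, -0.98, 0.8],
  [-0.32, -0.22, 0.1, 0, 0, -0.98, 0.8],
])

```text
time: 12.3
tool_pos: [413.9, -211.9, 141.8]
tcp_rot: [180.0, -0.0, 101.9]
ft_force: [-1.6, 0.3, -0.4]
finger_gap: 68.2
grip_force: 0.0
```

Request:
apply_moves([
  [-0.3, -0.24, 0.1, 0, 0, -0.98, 0.8],
  [-0.28, -0.26, 0.1, 0, 0, -0.98, 0.8],
  [0, 0, 0, 0, 0, 0, 0.8],
  [0, 0, 0, 0, 0, 0, 0.8],
])

```text
time: 12.8
tool_pos: [403.6, -232.3, 136.1]
tcp_rot: [180.0, -0.0, 110.6]
ft_force: [0.3, 0.3, 1.1]
finger_gap: 68.2
grip_force: 0.0
```

Run:
```python
from fob import *
s=sense();im=snapshot("wrist")[:,:,::-1].copy();cv2.imwrite("pics/w5.png",im)
print(s["tool_pos"],s["tcp_rot"],s["time"],s["qd"].round(1))
pickle.dump(s,open("w5.pkl","wb"))
C=cam("wrist",s); c=proj(C,(403.5,-231,14));print(c)
m=mask(im,tuple(c.astype(int)),"long");print(m.sum(),np.argwhere(m).min(0),np.argwhere(m).max(0))
for z in (0,None):
    r=fit(100,[(C,m)],(403.5,-231,1.93,0),z);print(r.x.round(2),np.degrees(r.x[2]),r.fun)
cv2.drawContours(im,[cv2.convexHull(np.array([proj(C,a) for a in prism(100,*r.x)]).astype(np.int32))],-1,(0,255,0),1)
mm=np.zeros_like(im);mm[m]=255
cv2.imwrite("pics/w5m.png",np.hstack([im[80:350,160:480],mm[80:350,160:480]]))
```

```text
[ 403.5610131  -232.29793592  136.05269185] [ 1.79991496e+02 -1.79615882e-02  1.10608591e+02] 12.8 [ 0.1 -0.2 -0.1 -0.   0.1 -0.5]
[322.45108951 189.80740471]
5108 [127 299] [244 345]
[ 402.24 -230.21    1.95] 111.77174366373518 0.04303599374021905
[ 401.83 -228.12    1.93    8.71] 110.70680186947364 0.022547697051454985
```

View pics/w5m.png

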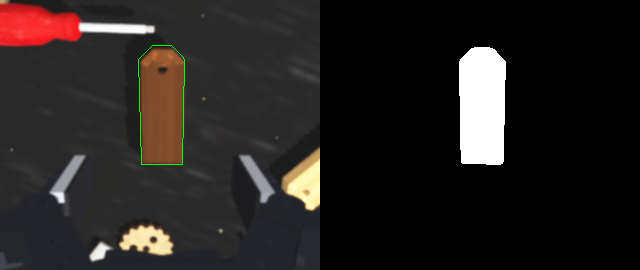

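Request:
apply_moves([
  [0.08, -0.02, 0.9, 0, 0, -0.1, 0.8],
  [0, 0, 0.9, 0, 0, 0, 0.8],
  [0, 0, 0.9, 0, 0, 0, 0.8],
  [0, 0, 0.9, 0, 0, 0, 0.8],
  [0, 0, 0.45, 0, 0, 0, 0.8],
  [0, 0, 0, 0, 0, 0, 0.8],
])

```text
time: 13.6
tool_pos: [401.3, -230.2, 13.9]
tcp_rot: [-179.9, -0.1, 111.1]
ft_force: [-0.3, -0.1, 0.3]
finger_gap: 68.4
grip_force: 0.0
```

Request:
apply_moves([
  [0, 0, 0, 0, 0, 0, 0.2],
  [0, 0, 0, 0, 0, 0, 0.2],
  [0, 0, 0, 0, 0, 0, 0.2],
  [0, 0, 0, 0, 0, 0, 0.2],
], grip_force=70)

```text
time: 14.1
tool_pos: [402.9, -231.7, 16.2]
tcp_rot: [179.9, 0.1, 111.1]
ft_force: [-0.8, 1.7, 7.1]
finger_gap: 34.2
grip_force: 70.5
```

```bash
cat >> h.py <<'E'
O=np.array([543,48.5,0]);YAW=-6.15
EN=rot([0,0,YAW])
def W(x,y,z): return O+EN@np.array([x,y,z],float)
E
python3 - <<'E'
from h import *
s=sense();P=s["tool_pos"]+[0,0,120];Q=rot(s["tcp_rot"])
print(W(-37.2,12.4,0))
P,Q=goto(W(-37.2,20,150),[180,0,83.85],.2,P0=P,R0=Q)
E
```

```text
[507.34252598  64.81393719   0.        ]
9 [[0.91, 0.77, -0.052, 0.003, 0.003, 0.661, 0.2], [0.95, 0.72, -0.052, 0.003, 0.003, 0.661, 0.2], [0.986, 0.669, -0.052, 0.003, 0.003, 0.661, 0.2], [1.02, 0.616, -0.052, 0.003, 0.003, 0.661, 0.2], [1.051, 0.561, -0.052, 0.003, 0.003, 0.661, 0.2], [1.08, 0.505, -0.052, 0.003, 0.003, 0.661, 0.2], [1.105, 0.447, -0.051, 0.003, 0.003, 0.661, 0.2], [1.127, 0.388, -0.051, 0.003, 0.003, 0.661, 0.2], [1.146, 0.328, -0.051, 0.003, 0.003, 0.661, 0.2]]
```

Request:
apply_moves([
  [0, 0, -1, 0, 0, 0, 0.2],
  [0, 0, -1, 0, 0, 0, 0.2],
  [0, 0, -1, 0, 0, 0, 0.2],
  [0, 0, -1, 0, 0, 0, 0.2],
  [0, 0, 0, 0, 0, 0, 0.2],
  [0, 0, 0, 0, 0, 0, 0.2],
])

```text
time: 14.85
tool_pos: [401.6, -230.8, 134.2]
tcp_rot: [-180.0, -0.0, 111.1]
ft_force: [0.1, -0.1, -1.3]
finger_gap: 34.2
grip_force: 69.9
```

```bash
cat >> fob.py <<'E'
def held(L,seed,kind,name,flip):
    """fit held fob in tool frame: returns (along tool x, tool y, yaw, tool z of underside)"""
    s=sense();im=snapshot("wrist")[:,:,::-1].copy();cv2.imwrite(f"pics/{name}.png",im)
    c=camera_info("wrist");T=np.array(c["tool_from_camera"]);C=(c,T[:3,:3],T[:3,3])
    m=mask(im,seed,kind)
    # in the tool frame z points down: fob underside at p[3], top at p[3]-14
    vis=m
    out=None
    for z0 in (14.,):
        def f(p):
            P=prism(L,p[0],p[1],p[2],0);P[:6,2]=p[3];P[6:,2]=p[3]-14
            q=np.array([proj(C,a) for a in P]);g=np.zeros((400,640),np.uint8)
            cv2.fillConvexPoly(g,cv2.convexHull((q*16).round().astype(np.int32)),1,shift=4)
            g[:, :]=g; lim=g[:300]>0; return 1-(vis[:300]&lim).sum()/(vis[:300]|lim).sum()
        p=np.array([0,0,np.pi if flip else 0,z0])
        for _ in range(3):
            r=minimize(f,p,method="Nelder-Mead",options=dict(initial_simplex=p+np.array([[0,0,0,0],[6,0,0,0],[0,4,0,0],[0,0,.1,0],[0,0,0,5]]),xatol=.02,fatol=1e-5));p=r.x
    print("held",p.round(2),r.fun,m.sum(),np.argwhere(m).min(0),np.argwhere(m).max(0)); return s
E
python3 - <<'E'
from fob import *
s=held(100,(322,240),"long","w6",0);print(s["tool_pos"],s["tcp_rot"],s["time"],s["ft_force"],s["finger_gap"])
E
```

```text
held [ 1.35 -0.07  0.   15.55] 0.02006146491377836 14002 [146 278] [334 366]
[ 401.55986378 -230.83200021  134.23074619] [-1.79998818e+02 -2.66509723e-03  1.11122436e+02] 14.85 [ 0.08064722 -0.11767868 -1.34084876] 34.226073870041034
```

View pics/w6.png

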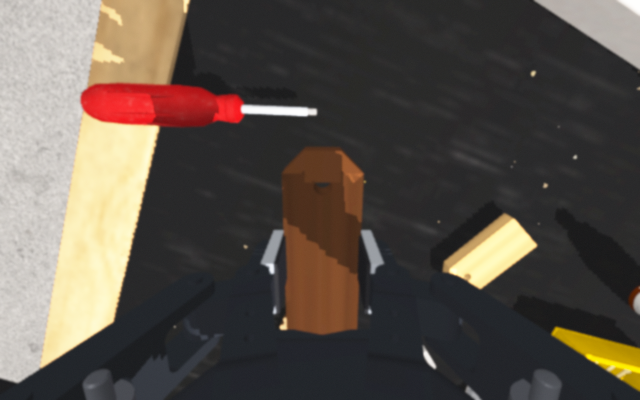

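```bash
cat >> h.py <<'E'
def Rtool(th,yaw=83.85): return rot([180,0,yaw])@rot([0,th,0])
def tcpB(xe,yB,zB,th,b):  # TCP so that tool point b lies at engraver (xe,yB,zB)
    return W(xe,yB,zB)-Rtool(th)@np.asarray(b,float)
def eul(M): return R.from_matrix(M).as_euler('xyz',degrees=True)
def tool_e(s,b):  # engraver coords of a tool point
    return EN.T@(s["tool_pos"]+rot(s["tcp_rot"])@np.asarray(b,float)-O)
E
python3 - <<'E'
from h import *
b=[-48.6,0,15.6]; s=sense();P=s["tool_pos"];Q=rot(s["tcp_rot"])
for k,(y,z,t) in enumerate([(-26.6,85,15),(-26.6,18,15),(-40.5,18,15),(-40.5,17,0),(-37.6,16.5,0)]):
    p=tcpB(-37.2,y,z,t,b);print(p.round(1),eul(Rtool(t)).round(1));P,Q=goto(p,eul(Rtool(t)),.2,P0=P,R0=Q, n=10 if k==0 else None)
E
```

```text
[507.8  68.7 112.6] [-180.   -15.    83.8]
10 [[0.802, 0.691, 0.07, -0.079, 0.32, 0.592, 0.2], [0.832, 0.652, 0.095, -0.079, 0.32, 0.592, 0.2], [0.859, 0.611, 0.121, -0.079, 0.32, 0.592, 0.2], [0.884, 0.569, 0.147, -0.079, 0.32, 0.592, 0.2], [0.905, 0.526, 0.173, -0.079, 0.32, 0.592, 0.2], [0.924, 0.481, 0.2, -0.079, 0.32, 0.592, 0.2], [0.941, 0.436, 0.227, -0.079, 0.32, 0.592, 0.2], [0.954, 0.389, 0.254, -0.079, 0.32, 0.592, 0.2], [0.964, 0.342, 0.281, -0.079, 0.32, 0.592, 0.2], [0.972, 0.295, 0.307, -0.079, 0.32, 0.592, 0.2]]
[507.8  68.7  45.6] [-180.   -15.    83.8]
3 [[-0.193, 0.0, 0.719, 0.0, 0.0, 0.0, 0.2]]
[506.3  54.9  45.6] [-180.   -15.    83.8]
1 [[-0.448, -0.0, -0.12, 0.0, 0.0, 0.0, 0.2]]
[506.9  60.5  32.6] [-180.     0.    83.8]
4 [[0.018, 0.0, 0.117, -0.0, -0.818, 0.0, 0.2], [0.025, 0.0, 0.116, -0.0, -0.818, 0.0, 0.2], [0.033, 0.0, 0.114, -0.0, -0.818, 0.0, 0.2], [0.04, 0.0, 0.112, -0.0, -0.818, 0.0, 0.2]]
[507.2  63.4  32.1] [-180.     0.    83.8]
1 [[0.097, 0.0, 0.017, 0.0, 0.0, 0.0, 0.2]]
```

Request:
apply_moves([
  [0.8, 0.69, 0.07, -0.08, 0.32, 0.59, 0.2],
  [0.83, 0.65, 0.1, -0.08, 0.32, 0.59, 0.2],
  [0.86, 0.61, 0.12, -0.08, 0.32, 0.59, 0.2],
  [0.88, 0.57, 0.15, -0.08, 0.32, 0.59, 0.2],
  [0.91, 0.53, 0.17, -0.08, 0.32, 0.59, 0.2],
  [0.92, 0.48, 0.2, -0.08, 0.32, 0.59, 0.2],
  [0.94, 0.44, 0.23, -0.08, 0.32, 0.59, 0.2],
  [0.95, 0.39, 0.25, -0.08, 0.32, 0.59, 0.2],
])

```text
time: 15.9
tool_pos: [486.4, 9.4, 116.0]
tcp_rot: [179.5, -12.1, 89.4]
ft_force: [0.0, -0.5, -0.4]
finger_gap: 34.4
grip_force: 69.9
```

Request:
apply_moves([
  [0.96, 0.34, 0.28, -0.08, 0.32, 0.59, 0.2],
  [0.97, 0.3, 0.31, -0.08, 0.32, 0.59, 0.2],
  [0, 0, 0, 0, 0, 0, 0.2],
  [0, 0, 0, 0, 0, 0, 0.2],
])

```text
time: 16.4
tool_pos: [507.7, 67.5, 112.3]
tcp_rot: [180.0, -14.9, 84.0]
ft_force: [-0.3, 0.6, -1.4]
finger_gap: 33.8
grip_force: 69.9
```

Run:
```python
from h import *
b=[-48.6,0,15.6]; s=sense();P=s["tool_pos"];Q=rot(s["tcp_rot"])
im=snapshot("wrist")[:,:,::-1];cv2.imwrite("pics/w7.png",im)
print(P,s["tcp_rot"],s["time"],tool_e(s,b))
C=cam("wrist",s)
for q in [(-37.2,71,26),(-24.4,71,26),(-50.6,71,26),(-15,-34,26)]: print(q,proj(C,W(*q)).round(0))
for k,(y,z,t) in enumerate([(-26.6,26,15),(-26.6,18,15)]):
    p=tcpB(-37.2,y,z,t,b);P,Q=goto(p,eul(Rtool(t)),.2,P0=P,R0=Q)
```

```text
[507.65211492  67.49371074 112.33462989] [179.99043029 -14.93795102  83.97293845] 16.4 [-37.08454849 -27.83871132  84.73406372]
(-37.2, 71, 26) [322. 158.]
(-24.4, 71, 26) [340. 159.]
(-50.6, 71, 26) [305. 158.]
(-15, -34, 26) [351. 298.]
2 [[-0.233, -0.0, 0.95, -0.002, 0.007, 0.013, 0.2]]
1 [[-0.069, 0.0, 0.258, 0.0, 0.0, 0.0, 0.2]]
```

View pics/w7.png

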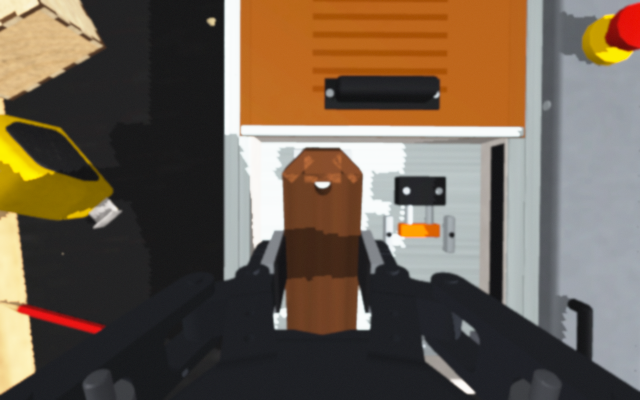

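Request:
apply_moves([
  [-0.23, 0, 0.95, 0, 0, 0, 0.2],
  [-0.23, 0, 0.95, 0, 0, 0, 0.2],
  [-0.05, 0, 0.1, 0, 0, 0, 0.2],
  [0, 0, 0, 0, 0, 0, 0.2],
])

```text
time: 16.95
tool_pos: [508.9, 68.0, 52.0]
tcp_rot: [179.9, -15.0, 83.9]
ft_force: [0.2, -0.5, -0.3]
finger_gap: 33.9
grip_force: 69.9
```

Run:
```python
from h import *
im=cv2.imread("pics/w7.png")
class S(dict):pass
s0=dict(tool_pos=np.array([507.65,67.49,112.33]),tcp_rot=np.array([179.99,-14.94,83.97]))
C=cam("wrist",s0)
m=cv2.inRange(cv2.cvtColor(im,cv2.COLOR_BGR2HSV),(5,200,150),(22,255,255));m[:190]=0;m[:,:390]=0;m[260:]=0;m[:,450:]=0
a=np.argwhere(m);print(a.min(0),a.max(0),m.sum()/255)
for px in ((418.5,a[:,0].max()+.5),(418.5,a[:,0].min()-.5)):print(px,(EN.T@(atz(C,px,26)-O)).round(1))
b=[-48.6,0,15.6]; s=sense();P=s["tool_pos"];Q=rot(s["tcp_rot"])
print(P,s["tcp_rot"],s["time"],tool_e(s,b),s["ft_force"])
for k,(y,z,t) in enumerate([(-26.6,18,15),(-40.5,18,15)]):
    p=tcpB(-37.2,y,z,t,b);P,Q=goto(p,eul(Rtool(t)),.2,P0=P,R0=Q)
```

```text
[224 399] [235 438] 452.0
(418.5, np.float64(235.5)) [35.2 13.4 26. ]
(418.5, np.float64(223.5)) [35.1 22.5 26. ]
[508.88806067  68.00315787  51.99411637] [179.87782758 -14.97383622  83.91439377] 16.95 [-35.92352693 -27.18254109  24.36669799] [ 0.16931852 -0.46178151 -0.33657484]
1 [[-0.036, -0.04, 0.209, 0.023, 0.006, 0.014, 0.2]]
1 [[-0.448, -0.0, -0.12, 0.0, 0.0, 0.0, 0.2]]
```

Request:
apply_moves([
  [-0.04, -0.05, 0.21, 0, 0, 0, 0.2],
  [0, 0, 0, 0, 0, 0, 0.2],
  [0, 0, 0, 0, 0, 0, 0.2],
])

```text
time: 17.32
tool_pos: [507.6, 69.2, 45.5]
tcp_rot: [179.8, -15.0, 84.0]
ft_force: [-0.4, -0.4, -1.5]
finger_gap: 34.4
grip_force: 69.9
```

Request:
apply_moves([
  [-0.2, 0, -0.06, 0, 0, 0, 0.2],
  [-0.2, 0, -0.06, 0, 0, 0, 0.2],
  [0, 0, 0, 0, 0, 0, 0.2],
  [0, 0, 0, 0, 0, 0, 0.2],
])

```text
time: 17.82
tool_pos: [506.2, 57.3, 45.8]
tcp_rot: [179.9, -15.1, 83.9]
ft_force: [1.9, 7.4, -0.1]
finger_gap: 33.8
grip_force: 69.8
```

Run:
```python
from h import *
b=[-48.6,0,15.6]; s=sense()
print(s["tool_pos"],s["tcp_rot"],s["time"],tool_e(s,b),s["ft_force"],s["wrist_torque"])
```

```text
[506.16786801  57.25489544  45.79721571] [179.86704442 -15.07127018  83.9382336 ] 17.825 [-37.45586285 -38.11328042  18.09685793] [ 1.93433277  7.43658532 -0.07790362] [ 0.96943528 -0.18604683  0.02807492]
```

Request:
apply_moves([
  [-0.09, 0, -0.02, 0, 0, 0, 0.2],
  [0.02, 0, 0.12, 0, -0.82, 0, 0.2],
  [0.03, 0, 0.12, 0, -0.82, 0, 0.2],
  [0.03, 0, 0.11, 0, -0.82, 0, 0.2],
  [0, 0, 0, 0, 0, 0, 0.2],
])

```text
time: 18.45
tool_pos: [506.4, 60.0, 35.9]
tcp_rot: [179.9, -3.7, 84.0]
ft_force: [0.3, 7.0, 0.6]
finger_gap: 34.1
grip_force: 70.2
```

Run:
```python
from h import *
b=[-48.6,0,15.6]; s=sense();P=s["tool_pos"];Q=rot(s["tcp_rot"])
print(P,s["tcp_rot"],s["time"],tool_e(s,b),tool_e(s,[51.4,0,15.6]),s["ft_force"],s["wrist_torque"])
goto(tcpB(-37.6,-40.3,17,0,b),eul(Rtool(0)),.2)
```

```text
[506.43047527  59.97766396  35.89040467] [179.85793294  -3.74034167  84.02217573] 18.45 [-37.40732747 -39.98463582  17.15326446] [-37.70719027  59.80190703  23.67675642] [0.28193718 6.98879973 0.6006165 ] [ 1.02194185  0.00289338 -0.0160966 ]
1 [[0.02, -0.001, 0.111, 0.03, -0.816, 0.037, 0.2]]
```

Request:
apply_moves([
  [0.01, 0, 0.1, 0, -0.8, 0, 0.2],
  [0, 0, 0, 0, 0, 0, 0.2],
  [0, 0, 0, 0, 0, 0, 0.2],
])

```text
time: 18.82
tool_pos: [506.5, 59.9, 32.9]
tcp_rot: [179.9, -0.1, 83.9]
ft_force: [0.4, 7.2, 1.0]
finger_gap: 34.0
grip_force: 70.1
```

Run:
```python
from h import *
b=[-48.6,0,15.6]; s=sense();P=s["tool_pos"];Q=rot(s["tcp_rot"])
print(P,s["tcp_rot"],s["time"],tool_e(s,b),tool_e(s,[51.4,0,15.6]),s["ft_force"],s["wrist_torque"])
```

```text
[506.54775855  59.88125135  32.90360361] [ 1.79859472e+02 -1.31338651e-01  8.39422818e+01] 18.825 [-37.34526624 -41.15343031  17.19228623] [-37.50632779  58.84617725  17.42151522] [0.35384944 7.22850606 1.03748461] [ 1.10662789 -0.01188266 -0.06401047]
```

Request:
apply_moves([
  [0, 0, 0.03, 0, 0, 0, 0.2],
  [0.06, 0, 0.02, 0, 0, 0, 0.2],
  [0.06, 0, 0, 0, 0, 0, 0.2],
  [0, 0, 0, 0, 0, 0, 0.2],
  [0, 0, 0, 0, 0, 0, 0.2],
])

```text
time: 19.45
tool_pos: [507.2, 62.5, 32.2]
tcp_rot: [179.8, -0.1, 83.9]
ft_force: [-3.0, 3.3, 8.0]
finger_gap: 34.4
grip_force: 71.1
```

Run:
```python
from h import *
b=[-48.6,0,15.6]; s=sense();P=s["tool_pos"];Q=rot(s["tcp_rot"])
print(P,s["tcp_rot"],s["time"],tool_e(s,b),tool_e(s,[51.4,0,15.6]),s["ft_force"],s["wrist_torque"])
```

```text
[507.23250979  62.52873469  32.24698756] [ 1.79833607e+02 -7.79248357e-02  8.39024810e+01] 19.45 [-36.97476492 -38.46251357  16.5809696 ] [-37.06636146  61.53735199  16.71697406] [-2.95515464  3.29384383  8.04593138] [ 0.50221521  0.67503756 -0.09399971]
```

Request:
apply_moves([
  [0, 0, 0, 0, 0, 0, 0.6],
  [0, 0, 0, 0, 0, 0, 0.6],
  [0, 0, 0, 0, 0, 0, 0.6],
  [0, 0, -0.5, 0, 0, 0, 0.6],
  [0, 0, -1, 0, 0, 0, 0.6],
  [0, 0, -1, 0, 0, 0, 0.6],
  [0, 0, -1, 0, 0, 0, 0.6],
  [0, 0, 0, 0, 0, 0, 0.6],
])

```text
time: 20.45
tool_pos: [508.8, 62.4, 140.3]
tcp_rot: [179.5, -0.1, 83.9]
ft_force: [0.3, -0.0, -0.2]
finger_gap: 51.2
grip_force: 0.0
```

Run:
```python
from fob import *
s=sense();im=snapshot("wrist")[:,:,::-1].copy();cv2.imwrite("pics/w8.png",im);pickle.dump(s,open("w8.pkl","wb"))
print(s["tool_pos"],s["tcp_rot"],s["time"],s["ft_force"])
C=cam("wrist",s);c=proj(C,W(-37.5,12.4,30))
m=mask(im,tuple(c.astype(int)),"long");print(m.sum())
r=fit(100,[(C,m)],(*W(-37.5,12.4,16)[:2],np.radians(83.85),16),16);print(EN.T@(np.array([*r.x[:2],0])-O),np.degrees(r.x[2])-YAW,r.fun)
cv2.imwrite("pics/w8c.png",cv2.resize(im[60:360,170:490],None,fx=1.8,fy=1.8,interpolation=cv2.INTER_CUBIC))
P,Q=goto([s["tool_pos"][0],s["tool_pos"][1],150],s["tcp_rot"],.8)
goto([565.5,-236.7,130],[180,0,66],.8,P0=P,R0=Q)
```

```text
[508.80625018  62.42547526 140.25377103] [ 1.79503612e+02 -8.19666454e-02  8.39211695e+01] 20.45 [ 0.31252978 -0.03015217 -0.20211351]
4869
[-37.5620227   12.52216252   0.        ] 89.89353322440876 0.06921606118546841
1 [[0.006, 0.04, -0.392, -0.035, 0.005, -0.001, 0.8]]
10 [[-0.972, 0.293, 0.068, 0.01, -0.003, 0.391, 0.8], [-0.962, 0.323, 0.068, 0.01, -0.003, 0.391, 0.8], [-0.951, 0.353, 0.068, 0.01, -0.003, 0.391, 0.8], [-0.94, 0.383, 0.068, 0.01, -0.003, 0.391, 0.8], [-0.927, 0.412, 0.068, 0.01, -0.003, 0.391, 0.8], [-0.914, 0.441, 0.068, 0.01, -0.003, 0.391, 0.8], [-0.9, 0.469, 0.067, 0.01, -0.003, 0.391, 0.8], [-0.885, 0.497, 0.067, 0.01, -0.003, 0.391, 0.8], [-0.869, 0.525, 0.067, 0.01, -0.003, 0.391, 0.8], [-0.852, 0.552, 0.067, 0.01, -0.003, 0.391, 0.8]]
```

View pics/w8c.png

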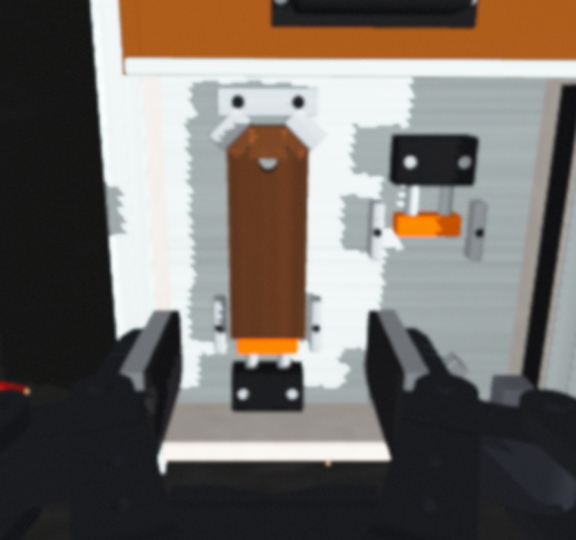

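Run:
```python
from fob import *
C=cam("wrist",pickle.load(open("w8.pkl","rb")))
for c in ((377,232),(478,232),(427,235),(410,162),(464,162),(394,213),(461,213)): 
    px=(170+c[0]/1.8,60+c[1]/1.8); print(c,(EN.T@(atz(C,px,26)-O)).round(1))
for c in ((220,326),(316,326),(267,338)): print("long",c,(EN.T@(atz(C,(170+c[0]/1.8,60+c[1]/1.8),26)-O)).round(1))
```

```text
(377, 232) [12.9 14.3 26. ]
(478, 232) [59.5 14.3 26. ]
(427, 235) [36.1 12.9 26. ]
(410, 162) [25.9 46.5 26. ]
(464, 162) [49.9 46.5 26. ]
(394, 213) [20.2 23.2 26. ]
(461, 213) [50.8 23.3 26. ]
long (220, 326) [-60.3 -32.5  26. ]
long (316, 326) [-14.  -32.6  26. ]
long (267, 338) [-37.7 -38.9  26. ]
```

Request:
apply_moves([
  [-0.97, 0.33, -0.4, 0, 0, 0.39, 0.8],
  [-0.96, 0.32, 0.07, 0, 0, 0.39, 0.8],
  [-0.95, 0.35, 0.07, 0, 0, 0.39, 0.8],
  [-0.94, 0.38, 0.07, 0, 0, 0.39, 0.8],
  [-0.93, 0.41, 0.07, 0, 0, 0.39, 0.8],
  [-0.91, 0.44, 0.07, 0, 0, 0.39, 0.8],
  [-0.9, 0.47, 0.07, 0, 0, 0.39, 0.8],
  [-0.89, 0.5, 0.07, 0, 0, 0.39, 0.8],
])

```text
time: 21.5
tool_pos: [551.8, -177.6, 131.9]
tcp_rot: [-180.0, -0.1, 69.6]
ft_force: [1.0, -0.4, 0.4]
finger_gap: 68.1
grip_force: 0.0
```

Request:
apply_moves([
  [-0.87, 0.53, 0.07, 0, 0, 0.39, 0.8],
  [-0.85, 0.55, 0.07, 0, 0, 0.39, 0.8],
  [0, 0, 0, 0, 0, 0, 0.8],
  [0, 0, 0, 0, 0, 0, 0.8],
])

```text
time: 22.0
tool_pos: [563.3, -236.1, 128.1]
tcp_rot: [-180.0, -0.1, 66.0]
ft_force: [-0.2, 0.8, -0.2]
finger_gap: 67.9
grip_force: 0.0
```

Run:
```python
from fob import *
s=sense();im=snapshot("wrist")[:,:,::-1].copy();cv2.imwrite("pics/w9.png",im)
print(s["tool_pos"],s["tcp_rot"],s["time"],s["qd"].round(1))
C=cam("wrist",s); c=proj(C,(565.5,-236.7,14));print(c)
m=mask(im,tuple(c.astype(int)),"short");print(m.sum(),np.argwhere(m).min(0),np.argwhere(m).max(0))
for z in (0,None):
    r=fit(80,[(C,m)],(565.5,-236.7,-1.99,0),z);print(r.x.round(2),np.degrees(r.x[2]),r.fun)
```

```text
[ 563.26133954 -236.08351952  128.07708765] [-1.79975237e+02 -9.43442876e-02  6.60480443e+01] 22.0 [ 0.9 -0.8  0.2 -0.  -0.1  0. ]
[324.99349307 193.19828888]
2849 [143 302] [239 349]
[ 565.33 -237.46   -2.  ] -114.729620430196 0.35952436465376547
[ 565.91 -236.4    -2.      3.87] -114.46670434241926 0.34326274144752156
```

Run:
```python
from fob import *
s=dict(tool_pos=np.array([563.26,-236.08,128.08]),tcp_rot=np.array([-179.975,-.094,66.048]))
im=cv2.imread("pics/w9.png");C=cam("wrist",s)
hsv=cv2.cvtColor(im,cv2.COLOR_BGR2HSV)
for v in (60,80):
    m=cv2.inRange(hsv,(6,50,v),(40,255,255));m=cv2.morphologyEx(m,cv2.MORPH_CLOSE,np.ones((5,5)))
    _,l=cv2.connectedComponents(m);m=l==np.bincount(l[150:230,305:345].ravel())[1:].argmax()+1
    h=np.zeros((400,640),np.uint8);cv2.fillPoly(h,[cv2.convexHull(np.argwhere(m)[:,::-1].astype(np.int32))],1)
    print(v,m.sum(),h.sum(),np.argwhere(m).min(0),np.argwhere(m).max(0))
    for z in (0,None):
        r=fit(80,[(C,h>0)],(565.5,-236.7,-1.99,0),z);print(r.x.round(2),np.degrees(r.x[2]),r.fun)
```

```text
60 2117 4607 [142 301] [240 350]
[ 565.55 -236.7    -1.96] -112.26484680034706 0.09223090277777779
[ 566.18 -234.95   -2.      9.21] -114.72645360274191 0.03626943005181349
80 2082 4541 [142 302] [240 350]
[ 566.04 -237.85   -2.  ] -114.78536940185806 0.07839682889231447
[ 566.73 -235.43   -2.      8.31] -114.81382958771138 0.028283271212453442
```

Request:
apply_moves([
  [0.03, 0.09, 0.9, 0, 0, 0.14, 0.8],
  [0, 0, 0.9, 0, 0, 0, 0.8],
  [0, 0, 0.9, 0, 0, 0, 0.8],
  [0, 0, 0.9, 0, 0, 0, 0.8],
  [0, 0, 0.18, 0, 0, 0, 0.8],
  [0, 0, 0, 0, 0, 0, 0.8],
])

```text
time: 22.8
tool_pos: [567.1, -236.4, 16.0]
tcp_rot: [179.9, -0.1, 65.4]
ft_force: [0.5, 0.2, -0.0]
finger_gap: 68.2
grip_force: 0.0
```

Request:
apply_moves([
  [0, 0, 0, 0, 0, 0, 0.2],
  [0, 0, 0, 0, 0, 0, 0.2],
  [0, 0, 0, 0, 0, 0, 0.2],
  [0, 0, 0, 0, 0, 0, 0.2],
], grip_force=70)

```text
time: 23.3
tool_pos: [568.3, -237.7, 17.6]
tcp_rot: [179.7, -0.1, 65.4]
ft_force: [-1.5, 0.6, 6.5]
finger_gap: 33.8
grip_force: 70.4
```

Request:
apply_moves([
  [0, 0, -1, 0, 0, 0, 0.2],
  [0, 0, -1, 0, 0, 0, 0.2],
  [0, 0, -1, 0, 0, 0, 0.2],
  [0, 0, -1, 0, 0, 0, 0.2],
  [0, 0, 0, 0, 0, 0, 0.2],
  [0, 0, 0, 0, 0, 0, 0.2],
])

```text
time: 24.05
tool_pos: [566.4, -237.0, 135.0]
tcp_rot: [179.9, -0.1, 65.4]
ft_force: [1.0, 0.4, -0.7]
finger_gap: 33.9
grip_force: 69.9
```

Run:
```python
from fob import *
s=sense();im=snapshot("wrist")[:,:,::-1].copy();cv2.imwrite("pics/w10.png",im)
print(s["tool_pos"],s["tcp_rot"],s["time"],s["ft_force"],s["finger_gap"])
hsv=cv2.cvtColor(im,cv2.COLOR_BGR2HSV);m=cv2.inRange(hsv,(6,50,60),(40,255,255));m=cv2.morphologyEx(m,cv2.MORPH_CLOSE,np.ones((5,5)))
_,l,st,_=cv2.connectedComponentsWithStats(m)
for i in range(1,len(st)):
    if st[i,4]>150: print(st[i])
for r in range(120,360,8): print(r,"".join("#" if m[r,c] else "." for c in range(240,410,4)))
```

```text
[ 566.4350802  -236.96341023  135.0135701 ] [ 1.79942105e+02 -7.12836621e-02  6.53952870e+01] 24.05 [ 0.9545892   0.36311354 -0.6716172 ] 33.94905189114746
[ 527   48   51   57 1373]
[504  74  15  28 217]
[  456   121   181   145 15909]
[  280   168    85   162 11991]
[   0  303   73   74 2939]
120 ...........................................
128 ...........................................
136 ...........................................
144 ...........................................
152 ...........................................
160 ...........................................
168 ............##################.............
176 ..........#####################............
184 ..........#####################............
192 ..........#####################............
200 ...........####################............
208 ...........####################............
216 ...........####################............
224 ...........####################............
232 ...........####################............
240 ............##################.............
248 ............##################.............
256 ............##################.............
264 ............##################.............
272 ............##################.............
280 ............##################.............
288 ............###################............
296 ...........###################.............
304 ...........############..#####.............
312 ............#################..............
320 ..............###.#####..###...............
328 ................#########..................
336 ...........................................
344 ...........................................
352 ...........................................
```

```bash
cat > heldfit.py <<'E'
from fob import *
def hf(L,m,flip,lim=300,zs=None):
    c=camera_info("wrist");T=np.array(c["tool_from_camera"]);C=(c,T[:3,:3],T[:3,3])
    def f(p):
        zz=p[3] if zs is None else zs
        P=prism(L,p[0],p[1],p[2],0);P[:6,2]=zz;P[6:,2]=zz-14
        q=np.array([proj(C,a) for a in P]);g=np.zeros((400,640),np.uint8)
        cv2.fillConvexPoly(g,cv2.convexHull((q*16).round().astype(np.int32)),1,shift=4)
        a=g[:lim]>0;b=m[:lim]; return 1-(a&b).sum()/(a|b).sum()
    p=np.array([0,0,np.pi if flip else 0,15.5])
    for _ in range(3):
        r=minimize(f,p,method="Nelder-Mead",options=dict(initial_simplex=p+np.array([[0,0,0,0],[6,0,0,0],[0,4,0,0],[0,0,.1,0],[0,0,0,5]]),xatol=.02,fatol=1e-5));p=r.x
    print(p.round(2),round(r.fun,4))
E
python3 - <<'E'
from heldfit import *
im=cv2.imread("pics/w10.png")
hsv=cv2.cvtColor(im,cv2.COLOR_BGR2HSV);m=cv2.inRange(hsv,(6,50,60),(40,255,255));m=cv2.morphologyEx(m,cv2.MORPH_CLOSE,np.ones((5,5)))
m[:,:278]=0;m[:,370:]=0
for lim in (290,345):
    hf(80,m>0,1,lim)
    hf(80,m>0,1,lim,16)
hf(100,mask(cv2.imread("pics/w6.png"),(322,240),"long"),0,290,16)
E
```

```text
[2.90e-01 1.00e-02 3.14e+00 1.52e+01] 0.0303
[ 0.39 -0.19  3.14 19.84] 0.0308
[ 0.36 -0.38  3.15 15.24] 0.043
[ 0.08 -0.34  3.14 17.65] 0.044
[ 0.77 -0.16 -0.   17.32] 0.021
```

Run:
```python
from h import *
b=[40.3,0,16.3]; s=sense();P=s["tool_pos"];Q=rot(s["tcp_rot"])
for k,(y,z,t) in enumerate([(8,90,-15),(8,26,-15),(8,18,-15),(22,18,-15),(22,17,0),(19.3,16.2,0)]):
    p=tcpB(36,y,z,t,b);print(p.round(1));P,Q=goto(p,eul(Rtool(t)),.2,P0=P,R0=Q, n=10 if k==0 else None)
```

```text
[575.9  18.1 116.2]
10 [[0.786, -0.324, 0.061, -0.053, -0.326, -0.4, 0.2], [0.797, -0.298, 0.039, -0.053, -0.326, -0.4, 0.2], [0.807, -0.273, 0.017, -0.053, -0.326, -0.4, 0.2], [0.816, -0.247, -0.005, -0.053, -0.326, -0.4, 0.2], [0.823, -0.221, -0.027, -0.053, -0.326, -0.4, 0.2], [0.828, -0.194, -0.05, -0.053, -0.326, -0.4, 0.2], [0.833, -0.167, -0.072, -0.053, -0.326, -0.4, 0.2], [0.835, -0.14, -0.095, -0.053, -0.326, -0.4, 0.2], [0.837, -0.113, -0.117, -0.053, -0.326, -0.4, 0.2], [0.836, -0.086, -0.139, -0.053, -0.326, -0.4, 0.2]]
[575.9  18.1  52.2]
3 [[0.184, -0.0, 0.687, 0.0, 0.0, 0.0, 0.2]]
[575.9  18.1  44.2]
1 [[0.069, -0.0, 0.258, 0.0, 0.0, 0.0, 0.2]]
[577.4  32.   44.2]
1 [[0.451, 0.0, -0.121, 0.0, 0.0, 0.0, 0.2]]
[576.8  26.4  33.3]
4 [[-0.022, -0.0, 0.1, 0.0, 0.818, -0.0, 0.2], [-0.028, -0.0, 0.098, 0.0, 0.818, -0.0, 0.2], [-0.034, -0.0, 0.096, 0.0, 0.818, -0.0, 0.2], [-0.041, -0.0, 0.093, 0.0, 0.818, -0.0, 0.2]]
[576.5  23.8  32.5]
1 [[-0.09, -0.0, 0.027, 0.0, 0.0, 0.0, 0.2]]
```

Request:
apply_moves([
  [0.79, -0.32, 0.06, -0.05, -0.33, -0.4, 0.2],
  [0.8, -0.3, 0.04, -0.05, -0.33, -0.4, 0.2],
  [0.81, -0.27, 0.02, -0.05, -0.33, -0.4, 0.2],
  [0.82, -0.25, 0, -0.05, -0.33, -0.4, 0.2],
  [0.82, -0.22, -0.03, -0.05, -0.33, -0.4, 0.2],
  [0.83, -0.19, -0.05, -0.05, -0.33, -0.4, 0.2],
  [0.83, -0.17, -0.07, -0.05, -0.33, -0.4, 0.2],
  [0.84, -0.14, -0.1, -0.05, -0.33, -0.4, 0.2],
])

```text
time: 25.1
tool_pos: [573.9, -32.0, 118.9]
tcp_rot: [179.8, 12.2, 80.2]
ft_force: [0.0, -0.7, -0.2]
finger_gap: 33.6
grip_force: 69.9
```

Request:
apply_moves([
  [0.84, -0.11, -0.12, -0.05, -0.33, -0.4, 0.2],
  [0.84, -0.09, -0.14, -0.05, -0.33, -0.4, 0.2],
  [0, 0, 0, 0, 0, 0, 0.2],
  [0, 0, 0, 0, 0, 0, 0.2],
])

```text
time: 25.6
tool_pos: [576.4, 17.9, 116.1]
tcp_rot: [-179.8, 15.2, 83.9]
ft_force: [0.6, -0.3, -0.5]
finger_gap: 33.7
grip_force: 69.9
```

Run:
```python
from h import *
b=[40.3,0,16.3]; s=sense();P=s["tool_pos"];Q=rot(s["tcp_rot"])
im=snapshot("wrist")[:,:,::-1];cv2.imwrite("pics/w11.png",im)
print(P,s["tcp_rot"],s["time"],tool_e(s,b),s["ft_force"])
C=cam("wrist",s);pj=proj(C,W(36,18,26));print(pj)
m=cv2.inRange(cv2.cvtColor(im,cv2.COLOR_BGR2HSV),(5,200,120),(18,255,255));_,l,st,ce=cv2.connectedComponentsWithStats(m)
for i in range(1,len(st)):
    if 40<st[i,4]<3000: print(st[i],ce[i],(EN.T@(atz(C,ce[i],26)-O)).round(1))
p=tcpB(36,8,26,-15,b);P,Q=goto(p,eul(Rtool(-15)),.2,P0=P,R0=Q)
```

```text
[576.35289337  17.92453059 116.05836236] [-179.84539072   15.2170197    83.86202566] 25.6 [36.38529711  7.78232546 89.7521452 ] [ 0.56804312 -0.27759737 -0.5148459 ]
[321.87782073 110.3664459 ]
[301 102  44  16 637] [322.51962323 110.12401884] [36.4 18.2 26. ]
[205 187  41   9 340] [224.66764706 190.78529412] [-36.7 -42.5  26. ]
3 [[0.188, -0.003, 0.685, -0.011, 0.016, 0.001, 0.2]]
```

Request:
apply_moves([
  [0.19, 0, 0.68, 0, 0, 0, 0.2],
  [0.19, 0, 0.68, 0, 0, 0, 0.2],
  [0.19, 0, 0.68, 0, 0, 0, 0.2],
  [0.07, 0, 0.26, 0, 0, 0, 0.2],
  [0, 0, 0, 0, 0, 0, 0.2],
  [0, 0, 0, 0, 0, 0, 0.2],
])

```text
time: 26.4
tool_pos: [577.7, 18.9, 46.3]
tcp_rot: [180.0, 15.2, 83.8]
ft_force: [-0.5, -0.6, -1.1]
finger_gap: 33.9
grip_force: 69.9
```

Run:
```python
from h import *
b=[40.3,0,16.3]; s=sense()
print(s["tcp_rot"],s["time"],tool_e(s,b),s["ft_force"])
```

```text
[179.97046131  15.17837539  83.81943656] 26.4 [37.67599404  8.91014219 19.96802191] [-0.47757907 -0.59210885 -1.13142066]
```

Request:
apply_moves([
  [0.01, -0.03, 0.05, 0, 0, 0, 0.2],
  [0.2, 0, -0.05, 0, 0, 0, 0.2],
  [0.2, 0, -0.06, 0, 0, 0, 0.2],
  [0, 0, 0, 0, 0, 0, 0.2],
  [0, 0, 0, 0, 0, 0, 0.2],
])

```text
time: 27.02
tool_pos: [577.6, 30.4, 44.5]
tcp_rot: [-180.0, 15.3, 83.8]
ft_force: [-0.7, -6.4, 0.2]
finger_gap: 33.8
grip_force: 69.8
```

Run:
```python
from h import *
b=[40.3,0,16.3]; s=sense()
print(s["tcp_rot"],s["time"],tool_e(s,b),s["ft_force"],s["wrist_torque"])
```

```text
[-179.97455692   15.29267939   83.82962766] 27.025 [36.35930579 20.33132038 18.11637031] [-0.67862604 -6.404761    0.23525601] [-1.00066857 -0.03931038  0.01724668]
```

Request:
apply_moves([
  [0.08, 0, -0.02, 0, 0, 0, 0.2],
  [-0.02, 0, 0.1, 0, 0.82, 0, 0.2],
  [-0.02, 0, 0.1, 0, 0.82, 0, 0.2],
  [-0.03, 0, 0.09, 0, 0.82, 0, 0.2],
  [-0.02, 0, 0.09, 0, 0.82, 0, 0.2],
  [0, 0, 0, 0, 0, 0, 0.2],
  [0, 0, 0, 0, 0, 0, 0.2],
])

```text
time: 27.9
tool_pos: [577.3, 27.6, 33.7]
tcp_rot: [-180.0, 0.3, 83.8]
ft_force: [-2.6, -7.4, 2.0]
finger_gap: 33.9
grip_force: 70.3
```

Run:
```python
from h import *
b=[40.3,0,16.3]; s=sense()
print(s["tcp_rot"],s["time"],tool_e(s,b),tool_e(s,[-39.7,0,16.3]),s["ft_force"],s["wrist_torque"])
```

```text
[-179.97660846    0.27041053   83.77843074] 27.9 [36.43441939 23.12043972 17.25139809] [ 36.33449099 -56.8786069   17.62896101] [-2.6496849  -7.38291072  1.97261701] [-1.26320239  0.2780628  -0.01663679]
```

Request:
apply_moves([
  [0, 0, 0.03, 0, 0.02, 0, 0.2],
  [-0.07, 0, 0.02, 0, 0, 0, 0.2],
  [-0.06, 0, 0, 0, 0, 0, 0.2],
  [0, 0, 0, 0, 0, 0, 0.2],
  [0, 0, 0, 0, 0, 0, 0.2],
])

```text
time: 28.52
tool_pos: [577.8, 25.3, 33.6]
tcp_rot: [179.9, 0.1, 83.8]
ft_force: [-5.2, -2.3, 10.2]
finger_gap: 33.5
grip_force: 71.3
```

Run:
```python
from h import *
b=[40.3,0,16.3]; s=sense()
print(s["tcp_rot"],s["time"],tool_e(s,b),tool_e(s,[-39.7,0,16.3]),s["ft_force"],s["wrist_torque"])
```

```text
[1.79941887e+02 7.80323319e-02 8.38434196e+01] 28.525 [37.06497299 20.95802016 17.26189901] [ 37.05578508 -59.04190512  17.37085267] [-5.20397951 -2.28775172 10.1750064 ] [-0.35744108  0.62991079  0.10300594]
```

Request:
apply_moves([
  [0, -0.04, -0.02, 0, 0, 0, 0.2],
  [-0.04, 0, 0, 0, 0, 0, 0.2],
  [0, 0, 0, 0, 0, 0, 0.2],
])

```text
time: 28.9
tool_pos: [576.9, 23.7, 33.6]
tcp_rot: [179.9, 0.1, 83.8]
ft_force: [2.4, -4.6, 5.5]
finger_gap: 33.8
grip_force: 70.6
```

Request:
apply_moves([
  [0, 0, 0, 0, 0, 0, 0.6],
  [0, 0, 0, 0, 0, 0, 0.6],
  [0, 0, 0, 0, 0, 0, 0.6],
  [0, 0, -0.5, 0, 0, 0, 0.6],
  [0, 0, -1, 0, 0, 0, 0.6],
  [0, 0, -1, 0, 0, 0, 0.6],
  [0, 0, -1, 0, 0, 0, 0.6],
  [0, 0, 0, 0, 0, 0, 0.6],
])

```text
time: 29.9
tool_pos: [578.0, 24.2, 141.8]
tcp_rot: [179.6, 0.0, 83.8]
ft_force: [-0.6, 0.3, 0.1]
finger_gap: 51.2
grip_force: 0.0
```

Run:
```python
from fob import *
s=sense();im=snapshot("wrist")[:,:,::-1].copy();cv2.imwrite("pics/w12.png",im);pickle.dump(s,open("w12.pkl","wb"))
print(s["tool_pos"],s["tcp_rot"],s["time"],s["ft_force"])
C=cam("wrist",s)
hsv=cv2.cvtColor(im,cv2.COLOR_BGR2HSV);m=cv2.inRange(hsv,(6,50,60),(40,255,255))
o=cv2.inRange(hsv,(5,200,120),(18,255,255))
for n,mm in(("wood",m&~o),("or",o)):
    _,l,st,ce=cv2.connectedComponentsWithStats(cv2.morphologyEx(mm,cv2.MORPH_OPEN,np.ones((3,3))))
    for i in range(1,len(st)):
        if st[i,4]>60:print(n,st[i],(EN.T@(atz(C,ce[i],30 if n=="wood" else 26)-O)).round(1))
for q in [(36.3,19,30),(36.3,-61,30)]:print(proj(C,W(*q)).round(0))
```

```text
[578.03907896  24.17714404 141.81828802] [1.79648733e+02 4.08527082e-02 8.38245698e+01] 29.9 [-0.59942334  0.303119    0.07335876]
wood [  0  83  29  54 862] [-198.8   44.6   30. ]
wood [ 199   88   57  126 5784] [-36.4  14.8  30. ]
wood [ 297  145   46   97 4107] [ 35.9 -18.1  30. ]
wood [   0  266   43  127 2903] [-251.9 -162.6   30. ]
or [ 114    0  295   40 8664] [ -4.8 107.6  26. ]
or [302 134  36  13 409] [36.1 23.3 26. ]
or [217 213  35  10 331] [-37.2 -42.   26. ]
[320. 146.]
[320. 240.]
```

Run:
```python
from fob import *
s=pickle.load(open("w12.pkl","rb"));C=cam("wrist",s);im=cv2.imread("pics/w12.png")
hsv=cv2.cvtColor(im,cv2.COLOR_BGR2HSV);m=cv2.inRange(hsv,(6,50,60),(40,255,255))&~cv2.inRange(hsv,(5,200,120),(18,255,255));m=cv2.morphologyEx(m,cv2.MORPH_CLOSE,np.ones((5,5)))
_,l=cv2.connectedComponents(m);m=l==np.bincount(l[170:220,305:335].ravel())[1:].argmax()+1
for z in(16,None):
    r=fit(80,[(C,m)],(*W(36.2,-21,16)[:2],np.radians(-96.15),16),z);print(EN.T@(np.array([*r.x[:2],0])-O),np.degrees(r.x[2])-YAW,r.x[3:],r.fun)
m=mask(im,(227,150),"long");r=fit(100,[(C,m)],(*W(-37,12.4,16)[:2],np.radians(83.85),16),16);print(EN.T@(np.array([*r.x[:2],0])-O),np.degrees(r.x[2])-YAW,r.fun)
# go to handle
P,Q=goto([561,155.5,140],[180,0,-6.1],.5)
goto([561,155.5,78],[180,0,-6.1],.5,P0=P,R0=Q)
```

```text
[ 36.01451943 -22.45120793   0.        ] -89.91172974637583 [] 0.038614556517669096
[ 35.86951578 -22.9894171    0.        ] -89.86637357766884 [13.67965849] 0.03183211506720118
[-37.54596547  12.00050272   0.        ] 89.75313084649565 0.06456287232329738
20 [[0.215, -0.05, -0.001, 0.002, -0.001, 0.981, 0.5], [0.21, -0.066, -0.001, 0.002, -0.001, 0.981, 0.5], [0.204, -0.083, -0.001, 0.002, -0.001, 0.981, 0.5], [0.197, -0.098, -0.001, 0.002, -0.001, 0.981, 0.5], [0.189, -0.114, -0.001, 0.002, -0.001, 0.981, 0.5], [0.179, -0.128, -0.001, 0.002, -0.001, 0.981, 0.5], [0.169, -0.142, -0.001, 0.002, -0.001, 0.981, 0.5], [0.157, -0.154, -0.001, 0.002, -0.001, 0.981, 0.5], [0.145, -0.166, -0.001, 0.002, -0.001, 0.981, 0.5], [0.131, -0.177, -0.001, 0.002, -0.001, 0.981, 0.5], [0.117, -0.187, -0.001, 0.002, -0.001, 0.981, 0.5], [0.102, -0.195, -0.001, 0.002, -0.001, 0.981, 0.5], [0.086, -0.203, -0.001, 0.002, -0.001, 0.981, 0.5], [0.07, -0.209, -0.001, 0.002, -0.001, 0.981, 0.5], [0.053, -0.214, -0.001, 0.002, -0.001, 0.981, 0.5], [0.036, -0.217, -0.001, 0.002, -0.001, 0.981, 0.5], [0.019, -0.22, -0.001, 0.002, -0.001, 0.981, 0.5], [0.002, -0.22, -0.001, 0.002, -0.001, 0.981, 0.5], [-0.015, -0.22, -0.001, 0.002, -0.001, 0.981, 0.5], [-0.032, -0.218, -0.001, 0.002, -0.001, 0.981, 0.5]]
3 [[0.0, -0.0, 0.689, 0.0, 0.0, 0.0, 0.5]]
```

Request:
apply_moves([
  [0.22, -0.05, 0, 0, 0, 0.98, 0.5],
  [0.21, -0.07, 0, 0, 0, 0.98, 0.5],
  [0.2, -0.08, 0, 0, 0, 0.98, 0.5],
  [0.2, -0.1, 0, 0, 0, 0.98, 0.5],
  [0.19, -0.11, 0, 0, 0, 0.98, 0.5],
  [0.18, -0.13, 0, 0, 0, 0.98, 0.5],
  [0.17, -0.14, 0, 0, 0, 0.98, 0.5],
  [0.16, -0.15, 0, 0, 0, 0.98, 0.5],
])

```text
time: 30.95
tool_pos: [568.4, 77.1, 135.9]
tcp_rot: [-179.9, 0.2, 47.7]
ft_force: [0.1, -0.3, -0.5]
finger_gap: 42.8
grip_force: 0.0
```

Request:
apply_moves([
  [0.15, -0.17, 0, 0, 0, 0.98, 0.5],
  [0.13, -0.18, 0, 0, 0, 0.98, 0.5],
  [0.12, -0.19, 0, 0, 0, 0.98, 0.5],
  [0.1, -0.2, 0, 0, 0, 0.98, 0.5],
  [0.09, -0.2, 0, 0, 0, 0.98, 0.5],
  [0.07, -0.21, 0, 0, 0, 0.98, 0.5],
  [0.05, -0.21, 0, 0, 0, 0.98, 0.5],
  [0.04, -0.22, 0, 0, 0, 0.98, 0.5],
])

```text
time: 31.95
tool_pos: [562.1, 129.9, 135.8]
tcp_rot: [180.0, 0.2, 11.8]
ft_force: [-0.2, 0.1, -0.4]
finger_gap: 42.6
grip_force: 0.0
```

Request:
apply_moves([
  [0.02, -0.22, 0, 0, 0, 0.98, 0.5],
  [0, -0.22, 0, 0, 0, 0.98, 0.5],
  [-0.02, -0.22, 0, 0, 0, 0.98, 0.5],
  [-0.03, -0.22, 0, 0, 0, 0.98, 0.5],
  [0, 0, 0, 0, 0, 0, 0.5],
  [0, 0, 0, 0, 0, 0, 0.5],
])

```text
time: 32.7
tool_pos: [559.3, 155.8, 136.5]
tcp_rot: [179.9, 0.1, -5.9]
ft_force: [0.6, 0.3, -0.1]
finger_gap: 42.8
grip_force: 0.0
```

Run:
```python
from fob import *
s=sense();im=snapshot("wrist")[:,:,::-1].copy();cv2.imwrite("pics/w13.png",im)
print(s["tool_pos"],s["tcp_rot"],s["time"],s["ft_force"])
C=cam("wrist",s);hsv=cv2.cvtColor(im,cv2.COLOR_BGR2HSV)
for k,L,c0,y in(("short",80,(36.2,-21.5),-96.15),("long",100,(-37.5,12.4),83.85)):
    q=proj(C,W(*c0,30)).astype(int);print(q)
    m=cv2.inRange(hsv,(6,50,60),(40,255,255))&~cv2.inRange(hsv,(5,200,120),(18,255,255)) if k=="short" else cv2.inRange(hsv,(3,60,35),(22,255,200))
    m=cv2.morphologyEx(m,cv2.MORPH_CLOSE,np.ones((3,3)));_,l=cv2.connectedComponents(m)
    w=l[q[1]-5:q[1]+6,q[0]-5:q[0]+6];m=l==np.bincount(w[w>0]).argmax();print(m.sum())
    for z in(16,None):
        r=fit(L,[(C,m)],(*W(*c0,16)[:2],np.radians(y),16),z);print(k,EN.T@(np.array([*r.x[:2],0])-O),np.degrees(r.x[2])-YAW,r.x[3:],r.fun)
goto([561,155.5,77],[180,0,-6.1],.5)
```

```text
[559.34150087 155.83996914 136.50983076] [ 1.79905233e+02  1.12596486e-01 -5.91837999e+00] 32.7 [ 0.61901488  0.31711701 -0.07092087]
[489 157]
5004
short [ 35.83950083 -22.24405955   0.        ] -89.7547453230165 [] 0.05845029801961166
short [ 35.29177829 -24.82129062   0.        ] -89.42903431790215 [11.89249081] 0.04760046820132657
[435 243]
4427
long [-37.4615025    9.64898463   0.        ] 87.06256008593373 [] 0.18533529845246866
long [-45.27022485   2.37169809   0.        ] 89.9781260855482 [-0.97353526] 0.08231136977759301
2 [[0.028, 0.001, 0.995, 0.01, 0.01, 0.017, 0.5]]
```

Request:
apply_moves([
  [0.06, 0, 0.7, 0, 0, 0, 0.5],
  [0, 0, 0.7, 0, 0, 0, 0.5],
  [0, 0, 0.57, 0, 0, 0, 0.5],
  [0, 0, 0, 0, 0, 0, 0.5],
  [0, 0, 0, 0, 0, 0, 0],
  [0, 0, 0, 0, 0, 0, 0],
  [0, 0, 0, 0, 0, 0, 0],
  [0, 0, 0, 0, 0, 0, 0],
], grip_force=40)

```text
time: 33.75
tool_pos: [562.0, 156.0, 79.0]
tcp_rot: [180.0, -0.0, -6.0]
ft_force: [-0.4, 0.2, 5.9]
finger_gap: 10.8
grip_force: 41.1
```

Request:
apply_moves([
  [0, 0.4, -0.05, 0, 0, 0, 0],
  [0, 0.8, 0, 0, 0, 0, 0],
  [0, 0.8, 0, 0, 0, 0, 0],
  [0, 0.8, 0, 0, 0, 0, 0],
  [0, 0.8, 0, 0, 0, 0, 0],
  [0, 0.8, 0, 0, 0, 0, 0],
  [0, 0.4, 0, 0, 0, 0, 0],
  [0, 0, 0, 0, 0, 0, 0],
])

```text
time: 34.75
tool_pos: [546.0, 11.6, 79.1]
tcp_rot: [179.9, 0.1, -6.1]
ft_force: [2.9, -2.6, -9.0]
finger_gap: 10.8
grip_force: 39.7
```

Request:
apply_moves([
  [0, 0.25, 0, 0, 0, 0, 0],
  [0, 0.25, 0, 0, 0, 0, 0],
  [0, 0, 0, 0, 0, 0, 0],
  [0, 0.15, 0, 0, 0, 0, 0],
  [0, 0.1, 0, 0, 0, 0, 0],
  [0, 0, 0, 0, 0, 0, 0],
])

```text
time: 35.5
tool_pos: [543.9, -7.0, 79.2]
tcp_rot: [-179.8, 0.1, -6.0]
ft_force: [6.3, 14.2, -15.1]
finger_gap: 10.6
grip_force: 39.3
```

Request:
apply_moves([
  [0, 0.12, 0, 0, 0, 0, 0],
  [0, 0, 0, 0, 0, 0, 0],
])

```text
time: 35.75
tool_pos: [543.9, -7.2, 79.2]
tcp_rot: [-179.5, 0.1, -5.9]
ft_force: [9.5, 29.0, -16.2]
finger_gap: 10.1
grip_force: 39.5
```

Request:
apply_moves([
  [0, 0.12, 0, 0, 0, 0, 0],
  [0, 0, 0, 0, 0, 0, 0],
])

```text
time: 36.0
tool_pos: [543.8, -7.5, 79.2]
tcp_rot: [-179.2, 0.1, -5.9]
ft_force: [11.8, 44.6, -16.4]
finger_gap: 10.7
grip_force: 39.9
```

Request:
apply_moves([
  [0, -0.2, 0, 0, 0, 0, 0],
  [0, 0, 0, 0, 0, 0, 0],
  [0, 0, 0, 0, 0, 0, 0.5],
  [0, 0, 0, 0, 0, 0, 0.5],
  [0, 0, 0, 0, 0, 0, 0.5],
  [0, 0, -0.8, 0, 0, 0, 0.5],
  [0, 0, -1, 0, 0, 0, 0.5],
  [0, 0, -1, 0, 0, 0, 0.5],
])

```text
time: 37.0
tool_pos: [544.0, -11.3, 165.1]
tcp_rot: [179.9, 0.0, -6.0]
ft_force: [0.4, -0.5, 0.4]
finger_gap: 42.6
grip_force: 0.0
```

Request:
apply_moves([
  [0, 0, -1, 0, 0, 0, 0.5],
  [0, 0, -1, 0, 0, 0, 0.5],
  [0, 0, 0, 0, 0, 0, 0.5],
  [0, 0, 0, 0, 0, 0, 0.5],
])

```text
time: 37.5
tool_pos: [543.8, -11.0, 223.3]
tcp_rot: [179.9, 0.1, -6.0]
ft_force: [0.6, 0.4, -0.7]
finger_gap: 42.7
grip_force: 0.0
```

Run:
```python
from fob import *
s=sense();im=snapshot("wrist")[:,:,::-1].copy();cv2.imwrite("pics/w14.png",im)
print(s["tool_pos"],s["tcp_rot"],s["time"],s["ft_force"])
C=cam("wrist",s);hsv=cv2.cvtColor(im,cv2.COLOR_BGR2HSV)
q=proj(C,[543.3,-6.1,77]);print(q)
g=cv2.inRange(hsv,(0,0,0),(180,255,60));
for r in (int(q[1])-15,int(q[1])):
    print([(c,int(g[r,c]>0)) for c in range(int(q[0])-25,int(q[0])+26) if g[r,c]!=g[r,c-1]])
    print([ (EN.T@(atz(C,(c,r),77)-O))[1].round(1) for c in range(int(q[0])-25,int(q[0])+26) if g[r,c]!=g[r,c-1]])
```

```text
[543.80970623 -11.00173116 223.30200296] [ 1.79923752e+02  7.01530259e-02 -6.04125602e+00] 37.5 [ 0.63419158  0.35198291 -0.6916551 ]
[316.48867845 184.43981077]
[(309, 1), (327, 0)]
[np.float64(-47.4), np.float64(-63.9)]
[(309, 1), (327, 0)]
[np.float64(-47.3), np.float64(-64.0)]
```

```bash
python3 -c "
from bench import hand_in;print(hand_in())"
```

```text
the job is handed in; nothing more can be done
None
```

I opened the guard to its stop, laid both fobs flat with the hole end in the V and the square end against the sprung jaw, slid the guard shut to its stop, and handed the job in at about 37.6 s; no verdict was returned, and the short fob's seating and the final shut position were checked only by measurements from the wrist camera, not by viewing a picture.

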